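# Draw the battery pack out of the bench data logger and lay it in its charging cradle

## Task

The data logger's battery pack has to be charged. Slide the steel catch on the logger's front to the left (as seen facing the logger's front) until it is clear of the pack, draw the pack straight out of its bay by its pull grip, and set it down - do not drop it - flat and squarely on the charging cradle between the two side guides, with its pull grip sticking out over the cradle's open front edge. Leave the lab timer and the glassware around it standing where they are.

Things in the scene. Friction and masses are not known exactly. Their poses are not given: they have to be found in the camera images.
- logger: Fixed grey instrument, 120 deep, 150 wide, 155 mm tall; lid juts 9 mm over its front. Origin: centre of its underside on the table, z up; -x points out of the front face (plane x=-60 mm), roughly at the robot; +y is left as one faces the front. The tall front bars an upright gripper close to it: lean the tool back to the robot by 35 to 45 degrees.
- bay_mouth (a point): Centre of the lower edge of the battery bay's mouth in the logger's front face, 20 mm above the table; axes as the logger's. The bay is 48 mm wide (24 to each side), 36 mm high, 82 mm deep, level, with closed roof, sides and back.
- catch (a joint): Sliding catch, in m: a steel plate 30 mm wide, 4 mm thick, 22 to 90 mm above the table on the logger's front. At 0 it covers logger y from +10 to +40 mm, 12 mm of the pack's front face; it slides along logger +y to at most 0.030, with about 1.5 N of friction, and stays where left. From about 0.015 on the pack is free.
- catch_knob (a point): Point on the axis of the catch's knob, a round steel pin, 12 mm diameter, projecting along logger -x from 5 to 28 mm in front of the front face. The point is 18 mm before the face, 78 mm above the table, at the plate's mid width, and moves with the catch. Push the pin sideways or grip it.
- pack: Loose battery pack, about 0.13 kg: a grey block 80 long (x), 44 wide (y), 32 mm tall with a pull grip on its front (-x) end. Origin: centre of the block's underside; z up. It starts on the bay's floor, 20 mm above the table, the block's front end about 1.5 mm inside the front face, with 2 mm of play at each side and 4 mm above.
- pack_grip (a point): Point on the pack's pull grip, a black bar 14 wide (y), 18 mm tall (11 to 29 mm above the pack's underside) that projects 37 mm from the block's front end along the pack's -x. The point is on the bar's centre line, 24 mm before the block's end (64 mm from the pack's origin), 20 mm above the underside.
- cradle: Fixed charging cradle: grey deck 100 long (x), 84 mm wide (y), top 20 mm above the table; a guide 10 mm high along each side (60 mm between them), a stop 11 mm high across the rear, inner face at x=+47 mm; front (-x, roughly to the robot) open. Origin: centre of its underside. Laid right, the pack is centred on it, x along its x.
- lab_timer: Bystander: round kitchen-style lab timer, 64 mm across, 47 mm tall. Origin: centre of its underside.
- dropper_1: Bystander: brown dropper bottle with black cap, 33 mm across, 94 mm tall. Origin: centre of its underside.
- erlenmeyer: Bystander: conical flask, 63 mm across, 105 mm tall. Origin: centre of its underside.
- measuring_cylinder: Bystander: measuring cylinder with a foot 44 x 51 mm, 184 mm tall. Origin: centre of its underside.

How it is judged:
On the way, in this order (a step that is already met when the one before it is completed fails the run):
1. the catch is slid clear of the pack (value of joint catch above 0.0105 m), for 0.1 s.
2. the pack is drawn right out of the bay (x of pack in the frame of logger below -0.102 m), for 0.1 s.
At the end, for the whole second after the job is handed in: The pack lies released, flat (0.06 rad) and at rest on the cradle between the guides, its origin within 30 mm frontward and 12 mm rearward or sideways of the cradle's, its length along the cradle's (0.25 rad), the pull grip over the open front edge (x of pack in the frame of cradle between -0.03 and 0.012 m and y of pack in the frame of cradle between -0.012 and 0.012 m and z of pack in the frame of cradle between 0.017 and 0.0235 m and x of pack_grip in the frame of cradle below -0.045 m and angle between the x axis of pack and the x axis of cradle, either way round below 0.25 rad and angle between pack's own z axis and vertical below 0.06 rad and linear speed of pack below 0.02 m/s and contact force between pack and the fingers below 0.05 N); the robot touches nothing.
It fails at once if the pack is let fall into the cradle from more than about 25 mm (horizontal distance between pack and cradle below 0.06 m and linear speed of pack above 0.7 m/s and contact force between pack and the fingers below 0.05 N).
It fails at once if the lab timer is shoved or knocked over (distance of lab_timer from where it was at the start of the episode above 0.03 m or angle between lab_timer's own z axis and vertical above 0.5 rad).
It fails at once if the dropper is shoved or knocked over (distance of dropper_1 from where it was at the start of the episode above 0.03 m or angle between dropper_1's own z axis and vertical above 0.5 rad).
It fails at once if the erlenmeyer is shoved or knocked over (distance of erlenmeyer from where it was at the start of the episode above 0.03 m or angle between erlenmeyer's own z axis and vertical above 0.5 rad).
It fails at once if the measuring cylinder is shoved or knocked over (distance of measuring_cylinder from where it was at the start of the episode above 0.03 m or angle between measuring_cylinder's own z axis and vertical above 0.5 rad).
It also fails if it takes over 48 s, if anything falls off the work surface, if the arm or the gripper's body presses on something with over 40 N, if the wrist force passes 120 N, or if a joint passes its speed limit or range.

## Robot

A 6-joint arm with a two-finger parallel gripper is mounted at the origin on a cart in front of the work surface, level with it; the furniture and walls round the work are solid. World frame = base frame: x ahead of the robot, y to its left, z up, the work surface at z = 0. Lengths are in m, angles in rad, forces in N, time in s.
With the tool pointing down it reaches from about 0.275 to 0.825 m from the base axis. Payload 4.9 kg.
Tool frame: the origin (TCP) lies midway between the tips of the shut fingers; the grasp point (between the pads) lies 19 mm behind it; z points along the fingers, x is the direction in which the jaws open and shut, and the axes are right-handed (so a half turn about z gives the same grasp; the last joint's range is limited). The gripper opens to 85 mm and grips with 20 to 120 N. Pads are 22 mm wide; open, the fingers measure 114 mm over their backs; the gripper's body (76 mm by 85 mm) begins 54 mm behind the grasp point. The pads swing forward as they close: fully open they stand 13 mm farther back than shut.
Start: joints at [-1.437, 0.326, -0.193, 1.052, 0, 1.437], TCP at [0.146, -0.53, 0.231] pointing down, gripper open.
Joint ranges: [-2.65, 2.65], [-0.97, 1.79], [-1.3, 1.35], [-1.93, 2.1], [-1.47, 1.37], [-3.14, 3.14]. Speed limits (rad/s): [2.57, 2.57, 3.14, 3.14, 3.14, 3.14].

## Interface

Orientations are given as [roll, pitch, yaw] about the fixed x, y, z axes, in that order (R = Rz(yaw) Ry(pitch) Rx(roll)).
In Python, from cell import state, cams, robot gives the robot as it stands.
- The arm moves only by the tool carry_out, never from a script. Its argument "plan" is a list of rows, each an object with "offset": the shift along the tool's x, y, z in m, a list of three; "roll": the turn about the tool's z in degrees; "gripper": the opening in per cent of the stroke, from 0 (shut) to 100 (fully open). A call has exactly 8 rows; each row shifts and turns the commanded pose from where the row before left it, along the tool's axes as they then stand; what a row does not reach is not made up. A row lasts 1/12 s, in which the tool goes at most 41.7 mm and 7.16 degrees, less where a joint would pass 70% of its speed; a pose out of reach is approached as far as the arm can. A call is refused whole if a number of a shift passes 0.0417 or a number of a turn 7.16, either way. A call with a gripper value outside its range is refused whole. The fingers move at their own pace and stop on an object; the grip force is fixed at half the most. Time passes only in rows, so rows that do not move let the fingers close, or fill a call up. It gives the time, the measured TCP pose, the force and the opening at its end, in the units of the state.
- state(): the state, without advancing time (a new reading comes with each control period).
- cams.read_camera(name): name is "scene" or "top" or "wrist"; returns a dict with "color" (400x640x3 uint8, red, green, blue), "mtx" (3x3 intrinsics, pixels), "k1" (the pictures are not rectified: a ray, as slopes to the right and down, at radius r is drawn at 1 + k1 r^2 times it, then the intrinsics apply), "rvec" (rotation vector, rad) and "tvec" (3), from world to camera coordinates, as OpenCV has them. Camera axes: x right, y down, z forward; pixel columns grow to the right and rows downward; lengths in m; the calibration is good to about 2 mm. A picture is of the moment at which its call begins. There is no depth.
- robot.hand_in(): hands the job in, once; it reports no verdict.
The state is a dict: "clock": time; "q": joint angles; "dq": joint speeds; "joint_torque": joint torques, N m; "ee_pos": TCP position; "ee_rot": TCP orientation; "force": force on the tool from outside, world axes, zero at the start; "wrist_torque": the same for the moment, N m; "grip_width": finger opening in m.
Only numpy, scipy, OpenCV 4.12 (cv2) and the standard library are available. Lean on these libraries where they do the work, as an engineer would, in place of code of your own. Each camera call takes 0.05 s, during which the arm holds its last target.

## Working session

There is one attempt and no reset: what is moved stays moved. The work goes in short steps, Python scripts to look and compute and a tool call to move; the robot and the scene stay as the last step left them, time stands still between calls to the robot, and variables do not carry over. Pictures are saved under pics/ and viewed, and the job is handed in when it is done.

Besides the shell and the picture viewer there is one more tool, called after ">>>" as name(argument=value, ...) on one line, values as JSON. carry_out: Moves the arm, as the interface text tells. Its arguments: {"type":"object","properties":{"plan":{"type":"array","items":{"type":"object","properties":{"offset":{"type":"array","items":{"type":"number"}},"roll":{"type":"number"},"gripper":{"type":"number"}}}}},"required":["plan"]}

```bash
ls; mkdir -p pics; python3 - <<'E'
from cell import state,cams,robot
import cv2
s=state();print({k:s[k] for k in('clock','q','ee_pos','ee_rot','grip_width')})
for n in('scene','top','wrist'):
    c=cams.read_camera(n);cv2.imwrite(f'pics/{n}0.png',c['color'][:,:,::-1]);print(n,c['mtx'],c['k1'],c['rvec'],c['tvec'])
E
```

```text
pics
{'clock': 0.0, 'q': array([-1.43721803e+00,  3.26928096e-01, -1.93577747e-01,  1.05203216e+00,
        4.06785953e-07,  1.43660081e+00]), 'ee_pos': array([ 0.14545607, -0.529805  ,  0.23051278]), 'ee_rot': array([-3.14135923e+00,  1.72596213e-03, -1.30302231e+00]), 'grip_width': 0.0855150998636417}
scene [[468.94869767   0.         323.56475388]
 [  0.         468.94869767 200.02582597]
 [  0.           0.           1.        ]] -0.0717645867386151 [ 2.05662391 -0.64780669  0.33788538] [-0.60748146  0.1148401   1.06794004]
top [[383.13653726   0.         311.38667284]
 [  0.         383.13653726 199.59840829]
 [  0.           0.           1.        ]] -0.0058308149262259745 [ 1.86206162 -2.35065488  0.26489679] [-0.10858136  0.58146418  0.80381993]
wrist [[352.13455648   0.         317.03927193]
 [  0.         352.13455648 200.7326319 ]
 [  0.           0.           1.        ]] -0.032571335524634065 [-2.31212961  1.76133759  0.25382504] [-0.54893035 -0.03666871  0.37942213]
```

View pics/scene0.png

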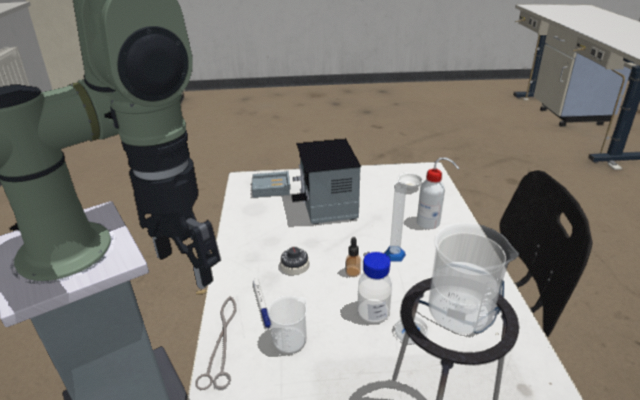

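View pics/top0.png

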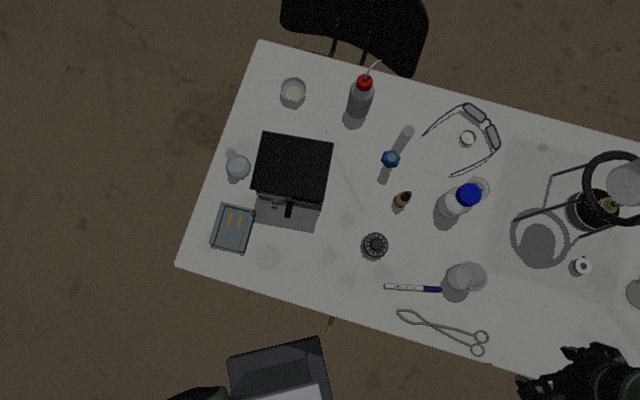

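View pics/wrist0.png

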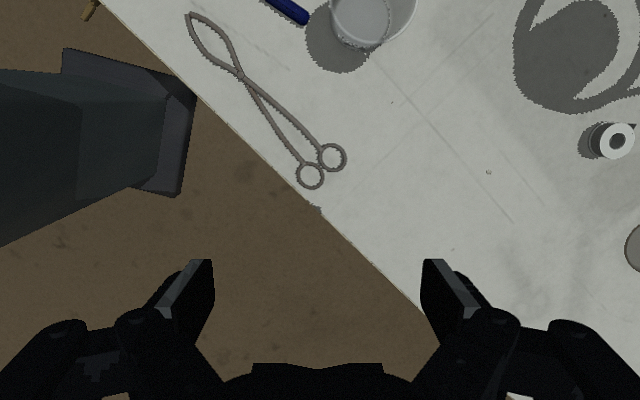

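Top view: logger lid corners near (262,132),(334,142),(322,207),(251,190); cradle near (233,228) to its left; pack grip near (288,210); timer (375,245), dropper (402,199), cylinder (390,158), flask (237,166). I'll zoom in for accurate corners.

```bash
cat > h.py <<'E'
import numpy as np,cv2
from cell import state,cams,robot
from scipy.spatial.transform import Rotation as R
def ray(c,uv):
    K=c['mtx'];uv=np.atleast_2d(np.array(uv,float))
    p=cv2.undistortPoints(uv[:,None],K,np.array([c['k1'],0,0,0,0.]))[:,0]
    Rm=cv2.Rodrigues(np.array(c['rvec'],float))[0];t=np.array(c['tvec']).ravel()
    d=np.c_[p,np.ones(len(p))]@Rm
    return -Rm.T@t,d
def onz(c,uv,z):
    o,d=ray(c,uv);return o+d*((z-o[2])/d[:,2])[:,None]
def proj(c,P):
    return cv2.projectPoints(np.atleast_2d(np.array(P,float)),np.array(c['rvec'],float),np.array(c['tvec'],float),c['mtx'],np.array([c['k1'],0,0,0,0.]))[0][:,0]
def tri(c1,u1,c2,u2):
    A=[];b=[]
    for c,u in((c1,u1),(c2,u2)):
        o,d=ray(c,u);d=d[0]/np.linalg.norm(d[0]);M=np.eye(3)-np.outer(d,d);A.append(M);b.append(M@o)
    return np.linalg.lstsq(np.vstack(A),np.hstack(b),rcond=None)[0]
def crop(n,x0,y0,x1,y1,f,out,c=None):
    c=c or cams.read_camera(n);im=c['color'][y0:y1,x0:x1,::-1]
    im=cv2.resize(im,None,fx=f,fy=f,interpolation=cv2.INTER_CUBIC)
    im=cv2.convertScaleAbs(im,alpha=1.5,beta=20)
    for k in range((x0+9)//10*10,x1,10):
        cv2.putText(im,str(k),((k-x0)*f,8),0,.3,(0,0,255),1);cv2.line(im,((k-x0)*f,10),((k-x0)*f,14),(0,0,255),1)
    for k in range((y0+9)//10*10,y1,10):
        cv2.putText(im,str(k),(0,(k-y0)*f+4),0,.3,(0,0,255),1)
    cv2.imwrite(out,im);return c
E
python3 - <<'E'
from h import *
crop('top',200,120,345,265,4,'pics/top1.png')
crop('scene',240,130,370,230,6,'pics/scene1.png')
E
```

```text
(no output)
```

View pics/top1.png

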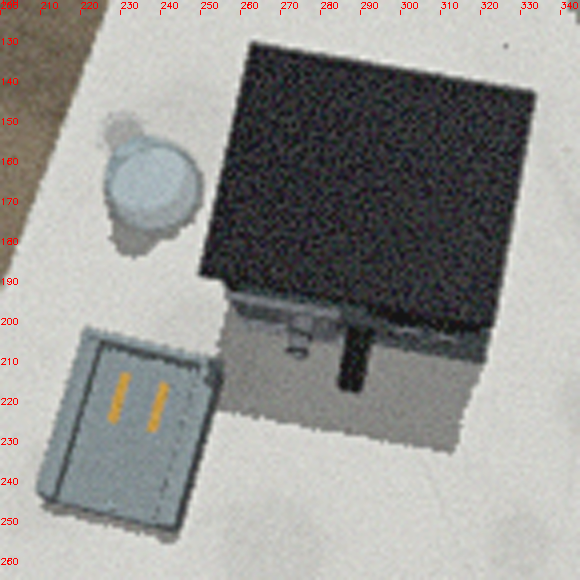

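View pics/scene1.png

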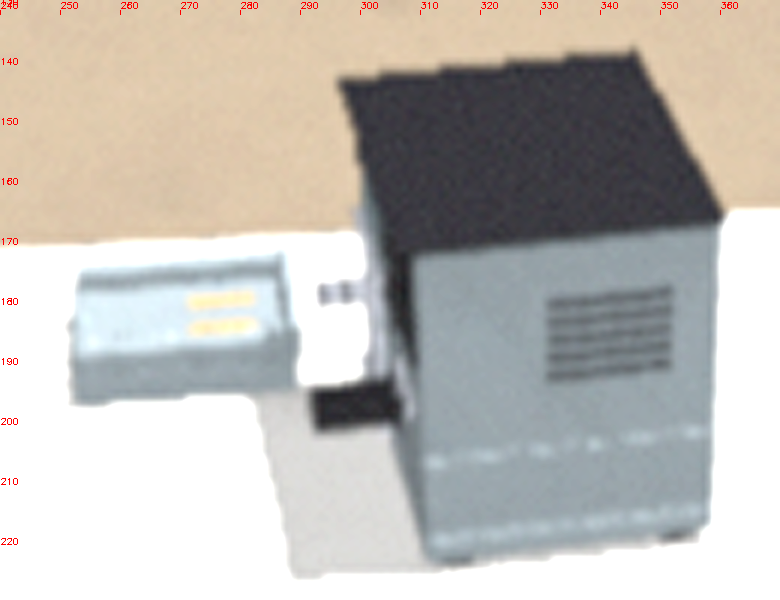

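```bash
python3 - <<'E'
from h import *
c=cams.read_camera('top');s=cams.read_camera('scene')
L=onz(c,[(263,130.7),(333.7,143),(321.7,202.5),(250,188.7)],.155);print('lid BL BR FR FL\n',L.round(4))
e=lambda a,b:np.degrees(np.arctan2(*(b-a)[:2][::-1])).round(2)
print('len',[np.linalg.norm(L[i]-L[(i+1)%4]).round(4) for i in range(4)])
print('yaw',e(L[3],L[0]),e(L[2],L[1]),e(L[1],L[0])-90,e(L[2],L[3])-90)
C=onz(c,[(221.5,202),(255.5,210.5),(244.5,252.5),(209.5,243.5)],.03);print('cradle RL RR FR FL\n',C.round(4))
print('len',[np.linalg.norm(C[i]-C[(i+1)%4]).round(4) for i in range(4)],C.mean(0))
print('yaw',e(C[3],C[0]),e(C[2],C[1]),e(C[1],C[0])-90,e(C[2],C[3])-90)
Ls=onz(s,[(296,143.5),(345,138.5),(358.5,165.5),(305,173)],.155);print('scene lid',Ls.round(4))
print('grip tip top', onz(c,[(287.5,217.5)],.049))
for n,uv,z in(('timer',(375,245),.04),('drop',(403,199),.09),('flask',(238,166),.08),('cyl foot',(390,158.5),.01)):print(n,onz(c,[uv],z).round(3))
E
```

```text
lid BL BR FR FL
 [[ 0.6897 -0.1685  0.155 ]
 [ 0.6292 -0.307   0.155 ]
 [ 0.511  -0.2525  0.155 ]
 [ 0.5723 -0.1172  0.155 ]]
len [np.float64(0.1511), np.float64(0.1301), np.float64(0.1485), np.float64(0.1281)]
yaw -23.59 -24.75 -23.61 -24.340000000000003
cradle RL RR FR FL
 [[ 0.5912 -0.0336  0.03  ]
 [ 0.553  -0.1074  0.03  ]
 [ 0.4629 -0.0635  0.03  ]
 [ 0.5014  0.0108  0.03  ]]
len [np.float64(0.0831), np.float64(0.1002), np.float64(0.0836), np.float64(0.1001)] [ 0.52713827 -0.04840722  0.03      ]
yaw -26.3 -25.97 -27.380000000000003 -27.439999999999998
scene lid [[ 0.5712 -0.1242  0.155 ]
 [ 0.6872 -0.1728  0.155 ]
 [ 0.6256 -0.3066  0.155 ]
 [ 0.5079 -0.2646  0.155 ]]
grip tip top [[ 0.51619085 -0.17697043  0.049     ]]
timer [[ 0.41  -0.357  0.04 ]]
drop [[ 0.491 -0.434  0.09 ]]
flask [[ 0.652 -0.094  0.08 ]]
cyl foot [[ 0.61  -0.455  0.01 ]]
```

>>> carry_out(plan=[{"offset":[0,0,-0.015],"roll":5,"gripper":50},{"offset":[0,0,-0.015],"roll":5,"gripper":50},{"offset":[0,0,-0.015],"roll":5,"gripper":50},{"offset":[0,0,-0.015],"roll":5,"gripper":50},{"offset":[0,0,-0.015],"roll":5,"gripper":50},{"offset":[0,0,-0.015],"roll":5,"gripper":50},{"offset":[0,0,-0.015],"roll":5,"gripper":50},{"offset":[0,0,-0.015],"roll":4.3,"gripper":50}])

```text
clock: 1.02
ee_pos: [0.1455, -0.5303, 0.352]
ee_rot: [3.142, 0.0, -1.993]
force: [-0.0, -1.0, 0.1]
grip_width: 0.0425
```

```bash
cat >> h.py <<'E'
def pose():
    s=state();return np.array(s['ee_pos']),R.from_euler('xyz',s['ee_rot']).as_matrix(),s
def rep(*goals):
    p,M,s=pose();print('t',round(s['clock'],2),'p',p.round(4),'w',round(s['grip_width'],4),'F',np.round(s['force'],1),'q',np.round(s['q'],3))
    print('x_t',M[:,0].round(3),'z_t',M[:,2].round(3),'tilt',np.degrees(np.arccos(-M[2,2])).round(1),'leanaz',np.degrees(np.arctan2(M[1,2],M[0,2])).round(1),'xaz',np.degrees(np.arctan2(M[1,0],M[0,0])).round(1))
    for g in goals: print('goal',g,'tool offset',(M.T@(np.array(g)-p)).round(4))
E
python3 - <<'E'
from h import *
rep((.32,-.143,.35))
E
```

```text
t 1.02 p [ 0.1455 -0.5303  0.352 ] w 0.0425 F [-0.  -1.   0.1] q [-1.437  0.279  0.047  1.34   0.     2.127]
x_t [-0.41  -0.912 -0.   ] z_t [-0.  0. -1.] tilt 0.0 leanaz 93.4 xaz -114.2
goal (0.32, -0.143, 0.35) tool offset [-0.4248 -0.0005  0.002 ]
```

>>> carry_out(plan=[{"offset":[-0.04,0,0],"roll":0,"gripper":50},{"offset":[-0.04,0,0],"roll":0,"gripper":50},{"offset":[-0.04,0,0],"roll":0,"gripper":50},{"offset":[-0.04,0,0],"roll":0,"gripper":50},{"offset":[-0.04,0,0],"roll":0,"gripper":50},{"offset":[-0.04,0,0],"roll":0,"gripper":50},{"offset":[-0.04,0,0],"roll":0,"gripper":50},{"offset":[-0.04,0,0],"roll":-7,"gripper":50}])

```text
clock: 1.68
ee_pos: [0.2757, -0.2362, 0.3514]
ee_rot: [-3.141, -0.0, -1.866]
force: [0.5, 0.1, 1.0]
grip_width: 0.0425
```

>>> carry_out(plan=[{"offset":[0,0,0],"roll":-7.1,"gripper":50},{"offset":[0,0,0],"roll":-7.1,"gripper":50},{"offset":[0,0,0],"roll":-7.1,"gripper":50},{"offset":[0,0,0],"roll":-7.1,"gripper":50},{"offset":[0,0,0],"roll":-7.1,"gripper":50},{"offset":[0,0,0],"roll":-7.1,"gripper":50},{"offset":[0,0,0],"roll":-7.1,"gripper":50},{"offset":[0,0,0],"roll":-7.1,"gripper":50}])

```text
clock: 2.35
ee_pos: [0.2755, -0.2379, 0.3513]
ee_rot: [-3.142, -0.0, -0.869]
force: [-0.4, -0.5, -0.3]
grip_width: 0.0428
```

>>> carry_out(plan=[{"offset":[0,0,0],"roll":-7.1,"gripper":50},{"offset":[0,0,0],"roll":-7.1,"gripper":50},{"offset":[0,0,0],"roll":-7.1,"gripper":50},{"offset":[0,0,0],"roll":-7.1,"gripper":50},{"offset":[0,0,0],"roll":-7.1,"gripper":50},{"offset":[0,0,0],"roll":-7.1,"gripper":50},{"offset":[0,0,0],"roll":-7.1,"gripper":50},{"offset":[0,0,0],"roll":-7.1,"gripper":50}])

```text
clock: 3.02
ee_pos: [0.2754, -0.2379, 0.3513]
ee_rot: [3.141, -0.0, 0.122]
force: [0.2, -0.2, -0.7]
grip_width: 0.0426
```

>>> carry_out(plan=[{"offset":[0,0,0],"roll":-7.1,"gripper":50},{"offset":[0,0,0],"roll":-7.1,"gripper":50},{"offset":[0,0,0],"roll":-7.1,"gripper":50},{"offset":[0,0,0],"roll":-7.1,"gripper":50},{"offset":[0,0,0],"roll":-7.1,"gripper":50},{"offset":[0,0,0],"roll":-7.1,"gripper":50},{"offset":[0,0,0],"roll":-7.1,"gripper":50},{"offset":[0,0,0],"roll":-7.1,"gripper":50}])

```text
clock: 3.68
ee_pos: [0.2754, -0.2379, 0.3514]
ee_rot: [3.141, 0.0, 1.113]
force: [-0.9, 0.0, 0.6]
grip_width: 0.0424
```

```bash
python3 - <<'E'
from h import *
rep((.32,-.143,.35))
E
```

```text
t 3.68 p [ 0.2754 -0.2379  0.3514] w 0.0424 F [-0.9  0.   0.6] q [-0.916 -0.089 -0.366  1.294 -0.    -0.459]
x_t [ 0.442  0.897 -0.   ] z_t [ 0. -0. -1.] tilt 0.0 leanaz -54.3 xaz 63.8
goal (0.32, -0.143, 0.35) tool offset [ 0.1048 -0.0019  0.0013]
```

>>> carry_out(plan=[{"offset":[0.035,0.0,0],"roll":-2,"gripper":50},{"offset":[0.035,0.0,0],"roll":0,"gripper":50},{"offset":[0.035,0.03,0],"roll":0,"gripper":50},{"offset":[0,0.04,0],"roll":0,"gripper":50},{"offset":[0,0.04,0],"roll":0,"gripper":50},{"offset":[0,0.04,0],"roll":0,"gripper":50},{"offset":[0,0.04,0],"roll":0,"gripper":50},{"offset":[0,0.04,0],"roll":0,"gripper":50}])

```text
clock: 4.35
ee_pos: [0.5272, -0.2408, 0.3511]
ee_rot: [3.141, 0.0, 1.143]
force: [0.4, 0.5, 1.1]
grip_width: 0.0428
```

>>> carry_out(plan=[{"offset":[0,0.04,0],"roll":0,"gripper":50},{"offset":[0,0.04,0],"roll":0,"gripper":50},{"offset":[0,0.04,0],"roll":0,"gripper":50},{"offset":[0,0.04,0],"roll":0,"gripper":50},{"offset":[0,0.04,0],"roll":0,"gripper":50},{"offset":[0,0.04,0],"roll":0,"gripper":50},{"offset":[0,0.04,0],"roll":0,"gripper":50},{"offset":[0,0.04,0],"roll":0,"gripper":50}])

```text
clock: 5.02
ee_pos: [0.7423, -0.3403, 0.333]
ee_rot: [3.109, 0.0, 1.142]
force: [-6.8, 1.8, 8.7]
grip_width: 0.0427
```

```bash
python3 - <<'E'
from h import *
rep((.32,-.143,.35))
E
```

```text
t 5.02 p [ 0.7423 -0.3403  0.333 ] w 0.0427 F [-6.8  1.8  8.7] q [-0.521  1.035  1.348  1.851  0.003 -0.092]
x_t [ 0.416  0.91  -0.   ] z_t [ 0.03  -0.014 -0.999] tilt 1.9 leanaz -25.3 xaz 65.4
goal (0.32, -0.143, 0.35) tool offset [ 0.0039 -0.4653 -0.0324]
```

>>> carry_out(plan=[{"offset":[0,0.01,0],"roll":0,"gripper":50},{"offset":[0,0.01,0],"roll":0,"gripper":50},{"offset":[0,0.01,0],"roll":0,"gripper":50},{"offset":[0,0.01,0],"roll":0,"gripper":50},{"offset":[0,0.01,0],"roll":0,"gripper":50},{"offset":[0,0.01,0],"roll":0,"gripper":50},{"offset":[0,0.01,0],"roll":0,"gripper":50},{"offset":[0,0.01,0],"roll":0,"gripper":50}])

```text
clock: 5.68
ee_pos: [0.7755, -0.3556, 0.3174]
ee_rot: [3.044, 0.003, 1.142]
force: [0.3, -0.1, -0.4]
grip_width: 0.0424
```

```bash
python3 - <<'E'
from h import *
rep()
E
```

```text
t 5.68 p [ 0.7755 -0.3556  0.3174] w 0.0424 F [ 0.3 -0.1 -0.4] q [-0.518  1.056  1.347  1.765  0.006 -0.09 ]
x_t [ 0.416  0.909 -0.003] z_t [ 0.087 -0.043 -0.995] tilt 5.6 leanaz -26.3 xaz 65.4
```

>>> carry_out(plan=[{"offset":[0,0.02,-0.02],"roll":0,"gripper":50},{"offset":[0,0.03,-0.03],"roll":0,"gripper":50},{"offset":[0,0.04,-0.03],"roll":0,"gripper":50},{"offset":[0,0.04,-0.03],"roll":0,"gripper":50},{"offset":[0,0.04,-0.03],"roll":0,"gripper":50},{"offset":[0,0.04,-0.03],"roll":0,"gripper":50},{"offset":[0,0.04,-0.03],"roll":0,"gripper":50},{"offset":[0,0.02,-0.02],"roll":0,"gripper":50}])

```text
clock: 6.35
ee_pos: [0.7973, -0.3642, 0.4436]
ee_rot: [2.824, 0.009, 1.141]
force: [0.0, 0.2, 0.2]
grip_width: 0.0424
```

```bash
python3 - <<'E'
from h import *
rep()
E
```

```text
t 6.35 p [ 0.7973 -0.3642  0.4436] w 0.0424 F [0.  0.2 0.2] q [-0.519  0.918  1.347  1.683  0.019 -0.088]
x_t [ 0.417  0.909 -0.009] z_t [ 0.28  -0.138 -0.95 ] tilt 18.2 leanaz -26.2 xaz 65.4
```

>>> carry_out(plan=[{"offset":[0,0.03,-0.03],"roll":0,"gripper":50},{"offset":[0,0.04,-0.03],"roll":0,"gripper":50},{"offset":[0,0.04,-0.03],"roll":0,"gripper":50},{"offset":[0,0.04,-0.03],"roll":0,"gripper":50},{"offset":[0,0.04,-0.03],"roll":0,"gripper":50},{"offset":[0,0.04,-0.03],"roll":0,"gripper":50},{"offset":[0,0.04,-0.03],"roll":0,"gripper":50},{"offset":[0,0.04,-0.03],"roll":0,"gripper":50}])

```text
clock: 7.02
ee_pos: [0.7948, -0.3603, 0.594]
ee_rot: [2.59, 0.015, 1.138]
force: [-0.6, -0.9, -0.1]
grip_width: 0.0429
```

```bash
python3 - <<'E'
from h import *
rep()
E
```

```text
t 7.02 p [ 0.7948 -0.3603  0.594 ] w 0.0429 F [-0.6 -0.9 -0.1] q [-0.522  0.761  1.346  1.605  0.034 -0.084]
x_t [ 0.419  0.908 -0.015] z_t [ 0.47  -0.231 -0.852] tilt 31.6 leanaz -26.2 xaz 65.2
```

>>> carry_out(plan=[{"offset":[0,0.04,-0.03],"roll":0,"gripper":50},{"offset":[0,0.04,-0.03],"roll":0,"gripper":50},{"offset":[0,0.04,-0.03],"roll":0,"gripper":50},{"offset":[0,0.04,-0.03],"roll":0,"gripper":50},{"offset":[0,0,0],"roll":0,"gripper":50},{"offset":[0,-0.04,0],"roll":0,"gripper":30},{"offset":[0,-0.04,0],"roll":0,"gripper":0},{"offset":[0,-0.04,0],"roll":0,"gripper":0}])

```text
clock: 7.68
ee_pos: [0.7508, -0.34, 0.647]
ee_rot: [2.475, 0.018, 1.136]
force: [0.2, -0.3, 2.1]
grip_width: 0.007
```

```bash
python3 - <<'E'
from h import *
yaw=np.radians(-24.1);xl=np.array([np.cos(yaw),np.sin(yaw),0]);yl=np.array([-xl[1],xl[0],0])
O=np.array([.6047,-.2131,0])
K=O+xl*-.078+yl*.025+[0,0,.078];G=O+xl*-.0825+[0,0,.04]
print('knob',K,'grip',G)
rep(K,G)
t=cams.read_camera('top');s=cams.read_camera('scene')
print(proj(t,[K,G]),proj(s,[K,G]))
E
```

```text
knob [ 0.5437072  -0.15842937  0.078     ] grip [ 0.52939118 -0.17941274  0.04      ]
t 7.68 p [ 0.7508 -0.34    0.647 ] w 0.007 F [ 0.2 -0.3  2.1] q [-0.532  0.426  0.791  1.271  0.046 -0.087]
x_t [ 0.421  0.907 -0.018] z_t [ 0.555 -0.273 -0.786] tilt 38.2 leanaz -26.2 xaz 65.1
goal [ 0.5437072  -0.15842937  0.078     ] tool offset [ 0.0874 -0.5586  0.2827]
goal [ 0.52939118 -0.17941274  0.04      ] tool offset [ 0.063  -0.5856  0.3104]
[[275.95378546 205.24028262]
 [287.50828581 212.45280913]] [[295.21530853 179.05238345]
 [295.43185351 197.31995603]]
```

```bash
cat >> h.py <<'E'
yaw=np.radians(-24.1);xl=np.array([np.cos(yaw),np.sin(yaw),0]);yl=np.array([-xl[1],xl[0],0])
O=np.array([.6047,-.2131,0])
def LG(x,y,z): return O+xl*x/1000+yl*y/1000+np.array([0,0,z/1000])
E
python3 - <<'E'
from h import *
rep(LG(-80,-8,70))
E
```

```text
t 7.78 p [ 0.7462 -0.3371  0.6372] w -0.0004 F [ 1.2 -0.4 -1.1] q [-0.531  0.422  0.772  1.276  0.046 -0.087]
x_t [ 0.421  0.907 -0.016] z_t [ 0.541 -0.265 -0.798] tilt 37.0 leanaz -26.1 xaz 65.1
goal [ 0.52840662 -0.18773624  0.07      ] tool offset [ 0.0527 -0.549   0.2954]
```

>>> carry_out(plan=[{"offset":[0.007,-0.039,0],"roll":-1,"gripper":0},{"offset":[0.007,-0.039,0],"roll":0,"gripper":0},{"offset":[0.007,-0.039,0],"roll":0,"gripper":0},{"offset":[0.007,-0.039,0],"roll":0,"gripper":0},{"offset":[0.007,-0.039,0],"roll":0,"gripper":0},{"offset":[0.007,-0.039,0],"roll":0,"gripper":0},{"offset":[0.007,-0.039,0],"roll":0,"gripper":0},{"offset":[0,-0.039,0],"roll":0,"gripper":0}])

```text
clock: 8.45
ee_pos: [0.5545, -0.2037, 0.4655]
ee_rot: [2.472, 0.026, 1.148]
force: [-0.3, 0.2, 0.7]
grip_width: 0.0002
```

>>> carry_out(plan=[{"offset":[0,-0.039,0],"roll":0,"gripper":0},{"offset":[0,-0.039,0],"roll":0,"gripper":0},{"offset":[0,-0.039,0],"roll":0,"gripper":0},{"offset":[0,-0.039,0.03],"roll":0,"gripper":0},{"offset":[0,-0.039,0.035],"roll":0,"gripper":0},{"offset":[0,-0.039,0.035],"roll":0,"gripper":0},{"offset":[0,0,0.035],"roll":0,"gripper":0},{"offset":[0,0,0],"roll":0,"gripper":0}])

```text
clock: 9.12
ee_pos: [0.4651, -0.1709, 0.236]
ee_rot: [2.484, 0.025, 1.146]
force: [-0.1, 0.7, 0.6]
grip_width: 0.0001
```

```bash
python3 - <<'E'
from h import *
rep(LG(-80,-8,70))
c=cams.read_camera('wrist');cv2.imwrite('pics/w2.png',cv2.convertScaleAbs(c['color'][:,:,::-1],alpha=1.3,beta=15))
print(proj(c,[LG(-60,25,78),LG(-88,25,78),LG(-82.5,0,40),LG(-95.5,0,49),LG(-60,75,155),LG(-69,75,155)]).round(1))
E
```

```text
t 9.12 p [ 0.4651 -0.1709  0.236 ] w 0.0001 F [-0.1  0.7  0.6] q [-0.528 -0.188 -0.991  0.111  0.044 -0.097]
x_t [ 0.412  0.911 -0.025] z_t [ 0.549 -0.27  -0.791] tilt 37.7 leanaz -26.2 xaz 65.7
goal [ 0.52840662 -0.18773624  0.07      ] tool offset [ 0.0148 -0.0501  0.1706]
[[369.5 146.9]
 [373.3 123.1]
 [342.4  99.4]
 [343.4  93.7]
 [440.4 219.4]
 [443.8 212.9]]
```

View pics/w2.png

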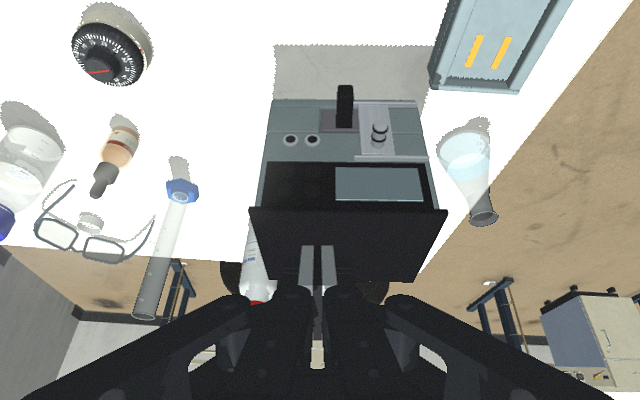

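```bash
python3 - <<'E'
from h import *
crop('wrist',240,40,460,220,3,'pics/w3.png')
E
```

```text
(no output)
```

View pics/w3.png

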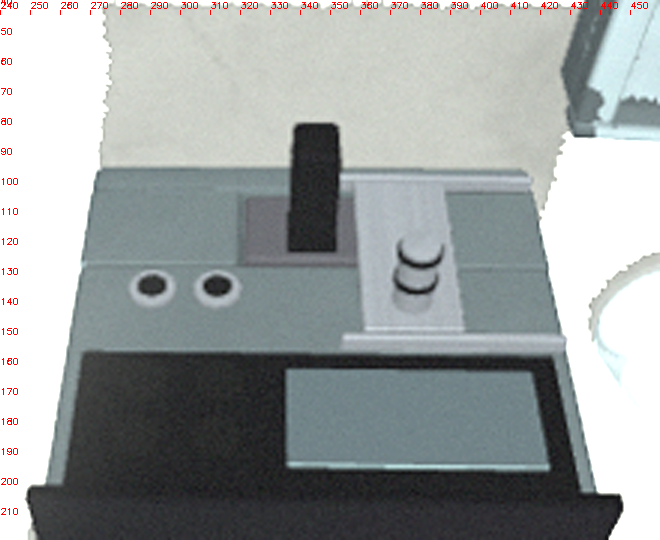

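```bash
python3 - <<'E'
from h import *
c=cams.read_camera('wrist')
def loc(uv,z):
    p=onz(c,[uv],z)[0]-O;return (np.array([p@xl,p@yl])*1000).round(1)
for n,uv,z in(('lidL',(447,206),.155),('lidR',(249.5,202.5),.155),('bar tip top',(345,92),.049),('knob tip',(380,122),.078),('knob base',(378,139),.078),('plate low L',(387.5,103),.022),('plate low R',(358.5,102),.022),('foot L',(415,97),0.0)):
    print(n,loc(uv,z))
E
```

```text
lidL [-66.6  78.8]
lidR [-66.2 -72.6]
bar tip top [-89.4   1.7]
knob tip [-80.9  31.7]
knob base [-60.7  32.7]
plate low L [-56.6  47.2]
plate low R [-57.2  17.8]
foot L [-47.6  80. ]
```

>>> carry_out(plan=[{"offset":[0.005,-0.025,0],"roll":0,"gripper":0},{"offset":[0.005,-0.025,0],"roll":0,"gripper":0},{"offset":[0.005,0,0.02],"roll":0,"gripper":0},{"offset":[0,0,0.03],"roll":0,"gripper":0},{"offset":[0,0,0.03],"roll":0,"gripper":0},{"offset":[0,0,0.03],"roll":0,"gripper":0},{"offset":[0,0,0.03],"roll":0,"gripper":0},{"offset":[0,0,0.01],"roll":0,"gripper":0}])

```text
clock: 9.93
ee_pos: [0.5223, -0.1845, 0.0926]
ee_rot: [2.471, 0.026, 1.146]
force: [-0.0, -0.6, 0.2]
grip_width: 0.0
```

```bash
python3 - <<'E'
from h import *
rep(LG(-80,-8,70))
c=cams.read_camera('wrist');cv2.imwrite('pics/w4.png',cv2.convertScaleAbs(c['color'][:,:,::-1],alpha=1.3,beta=15))
p,M,s=pose();print(proj(c,[p]))
crop('top',230,150,340,250,7,'pics/top4.png')
crop('scene',260,130,370,230,7,'pics/sc4.png')
E
```

```text
t 9.93 p [ 0.5223 -0.1845  0.0926] w 0.0 F [-0.  -0.6  0.2] q [-0.481  0.269 -1.096 -0.465  0.015 -0.06 ]
x_t [ 0.412  0.911 -0.026] z_t [ 0.558 -0.274 -0.783] tilt 38.4 leanaz -26.2 xaz 65.7
goal [ 0.52840662 -0.18773624  0.07      ] tool offset [ 0.0001 -0.0086  0.0219]
[[316.19787993 262.93815819]]
```

View pics/w4.png

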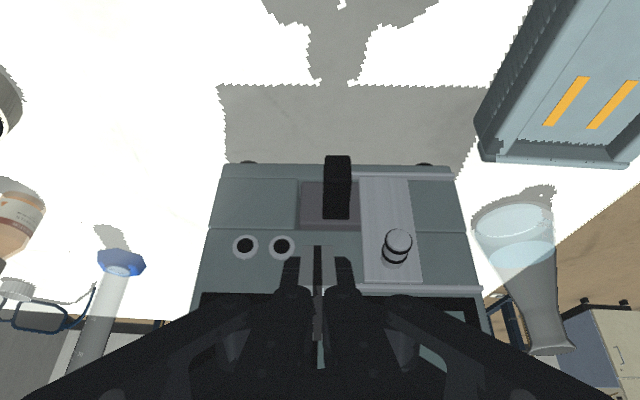

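View pics/sc4.png

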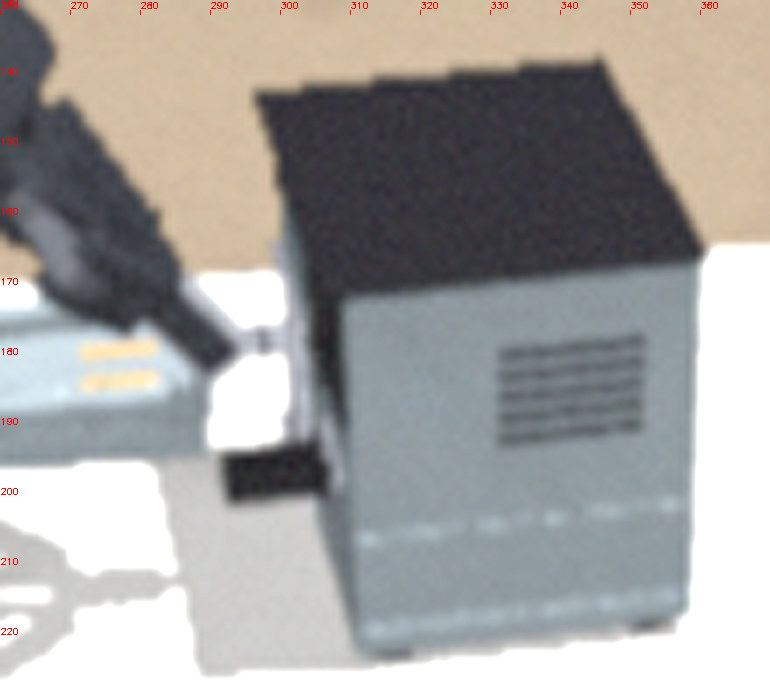

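View pics/top4.png

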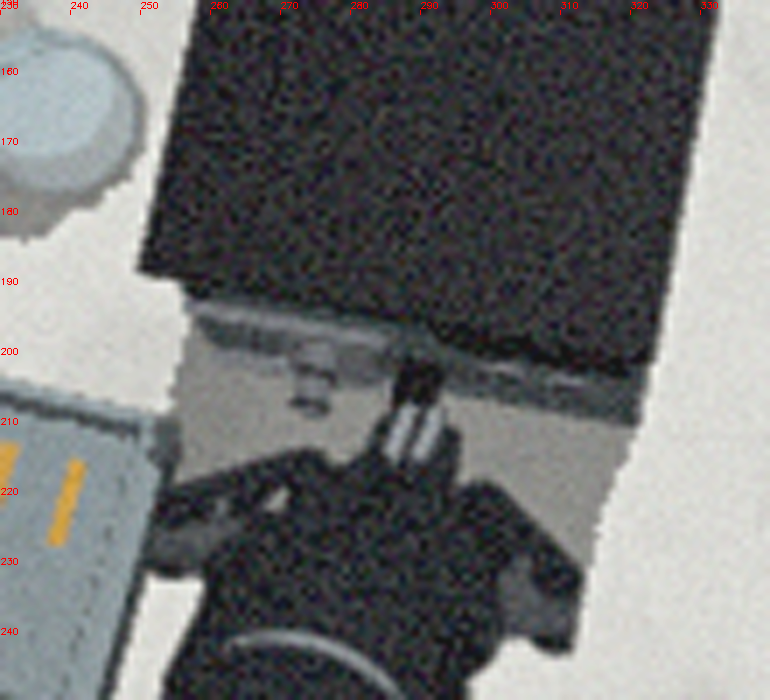

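>>> carry_out(plan=[{"offset":[0,-0.009,0],"roll":0,"gripper":0},{"offset":[0,0,0.011],"roll":0,"gripper":0},{"offset":[0,0,0.011],"roll":0,"gripper":0},{"offset":[0.007,0,0],"roll":0,"gripper":0},{"offset":[0.007,0,0],"roll":0,"gripper":0},{"offset":[0.007,0,0],"roll":0,"gripper":0},{"offset":[0.007,0,0],"roll":0,"gripper":0},{"offset":[0,0,0],"roll":0,"gripper":0}])

```text
clock: 10.75
ee_pos: [0.5358, -0.1584, 0.0693]
ee_rot: [2.474, 0.026, 1.149]
force: [-0.6, -0.8, 1.4]
grip_width: -0.0001
```

```bash
python3 - <<'E'
from h import *
rep(LG(-80,20,70))
c=cams.read_camera('wrist');cv2.imwrite('pics/w5.png',cv2.convertScaleAbs(c['color'][:,:,::-1],alpha=1.3,beta=15))
E
```

```text
t 10.75 p [ 0.5358 -0.1584  0.0693] w -0.0001 F [-0.6 -0.8  1.4] q [-0.401  0.346 -1.097 -0.54  -0.033  0.   ]
x_t [ 0.41   0.912 -0.026] z_t [ 0.556 -0.272 -0.785] tilt 38.3 leanaz -26.1 xaz 65.8
goal [ 0.53983988 -0.16217688  0.07      ] tool offset [-0.0018  0.0045  0.0028]
```

View pics/w5.png

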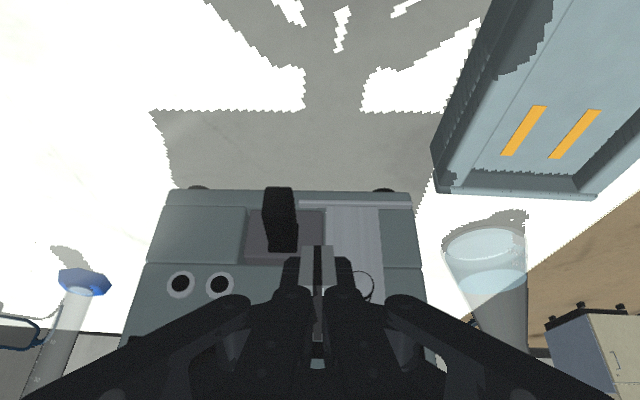

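>>> carry_out(plan=[{"offset":[0.004,0,0],"roll":0,"gripper":0},{"offset":[0.004,0,0],"roll":0,"gripper":0},{"offset":[0,0,0],"roll":0,"gripper":0},{"offset":[-0.008,0,0],"roll":0,"gripper":0},{"offset":[-0.008,0,-0.03],"roll":0,"gripper":0},{"offset":[-0.015,0,-0.035],"roll":0,"gripper":0},{"offset":[-0.015,-0.01,-0.035],"roll":0,"gripper":50},{"offset":[0,0,0],"roll":0,"gripper":50}])

```text
clock: 11.47
ee_pos: [0.453, -0.1639, 0.145]
ee_rot: [2.472, 0.027, 1.145]
force: [-0.9, 0.1, -0.5]
grip_width: 0.0232
```

```bash
python3 - <<'E'
from h import *
rep(LG(-82.5,0,40))
c=crop('wrist',200,30,460,210,3,'pics/w6.png')
p,M,s=pose()
t=crop('top',230,150,340,250,7,'pics/top6.png')
E
```

```text
t 11.47 p [ 0.453  -0.1639  0.145 ] w 0.0232 F [-0.9  0.1 -0.5] q [-0.527 -0.008 -1.187 -0.277  0.042 -0.096]
x_t [ 0.413  0.91  -0.027] z_t [ 0.556 -0.275 -0.784] tilt 38.4 leanaz -26.3 xaz 65.6
goal [ 0.52939118 -0.17941274  0.04      ] tool offset [ 0.0203 -0.0052  0.1291]
```

View pics/w6.png

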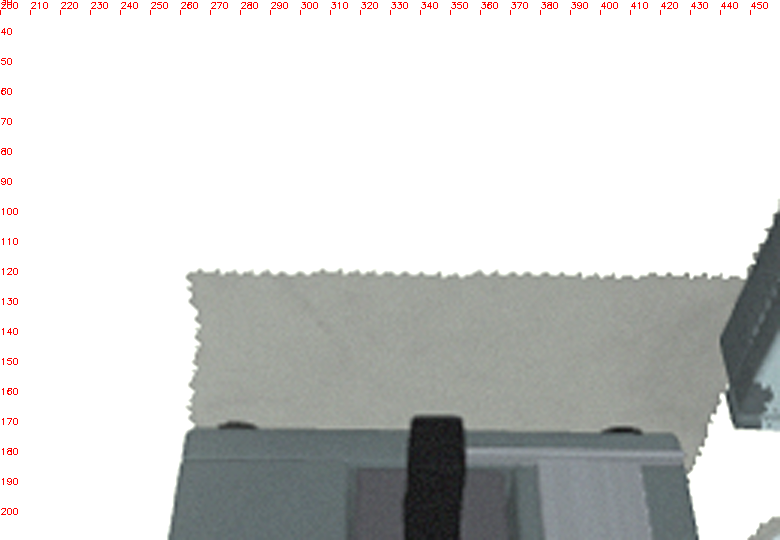

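View pics/top6.png

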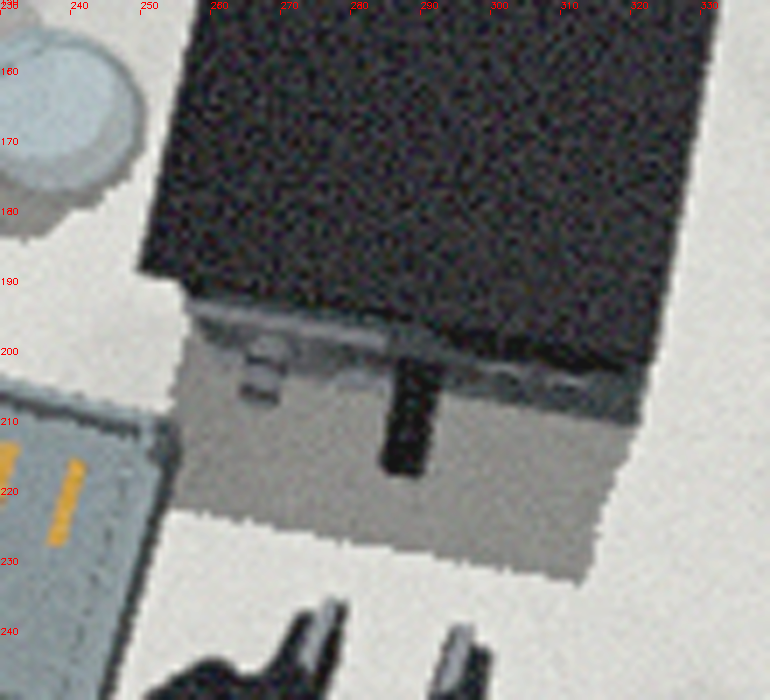

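```bash
python3 - <<'E'
from h import *
p,M,s=pose();c=cams.read_camera('wrist');t=cams.read_camera('top')
print(s['grip_width'])
for uv,z in(((345,172),.031),((344.5,178),.049),((343.5,208),.049)):
    q=onz(c,[uv],z)[0];print('wrist',q.round(4),'tool',(M.T@(q-p)).round(4))
for uv,z in(((287,217.5),.049),((290,203.5),.049)):
    q=onz(t,[uv],z)[0];print('top',q.round(4),'tool',(M.T@(q-p)).round(4))
print('tcp in top',proj(t,[p, p-M[:,2]*.02]),'in wrist',proj(c,[p]))
E
```

```text
0.03823541191313922
wrist [ 0.5272 -0.1755  0.031 ] tool [ 0.0224 -0.015   0.1306]
wrist [ 0.5132 -0.171   0.049 ] tool [ 0.0203 -0.0153  0.1075]
wrist [ 0.5491 -0.1854  0.049 ] tool [0.022  0.015  0.1314]
top [ 0.5165 -0.1759  0.049 ] tool [ 0.0172 -0.0114  0.1106]
top [ 0.5468 -0.1896  0.049 ] tool [0.0172 0.0147 0.1313]
tcp in top [[285.44050897 239.57067568]
 [283.44805454 244.80230569]] in wrist [[316.33671149 263.84871858]]
```

```bash
python3 - <<'E'
from h import *
rep(LG(-81,0,33))
E
```

```text
t 11.67 p [ 0.4566 -0.1643  0.1413] w 0.0426 F [-0.3  1.3 -0.5] q [-0.524  0.01  -1.181 -0.285  0.041 -0.094]
x_t [ 0.412  0.911 -0.026] z_t [ 0.554 -0.273 -0.786] tilt 38.1 leanaz -26.2 xaz 65.7
goal [ 0.53076043 -0.18002523  0.033     ] tool offset [ 0.019  -0.0083  0.1306]
```

>>> carry_out(plan=[{"offset":[0.01,-0.008,0],"roll":0,"gripper":40},{"offset":[0.009,0,0.02],"roll":0,"gripper":40},{"offset":[0,0,0.03],"roll":0,"gripper":40},{"offset":[0,0,0.03],"roll":0,"gripper":40},{"offset":[0,0,0.025],"roll":0,"gripper":40},{"offset":[0,0,0.01],"roll":0,"gripper":40},{"offset":[0,0,0.005],"roll":0,"gripper":40},{"offset":[0,0,0],"roll":0,"gripper":40}])

```text
clock: 12.33
ee_pos: [0.5244, -0.1762, 0.0383]
ee_rot: [2.482, 0.025, 1.147]
force: [-0.2, -0.6, -0.9]
grip_width: 0.0343
```

```bash
python3 - <<'E'
from h import *
rep(LG(-81,0,33))
crop('wrist',200,150,460,340,3,'pics/w7.png')
crop('top',250,170,340,250,7,'pics/top7.png')
crop('scene',260,150,350,230,8,'pics/sc7.png')
E
```

```text
t 12.33 p [ 0.5244 -0.1762  0.0383] w 0.0343 F [-0.2 -0.6 -0.9] q [-4.580e-01  4.360e-01 -1.128e+00 -6.530e-01  1.000e-03 -4.300e-02]
x_t [ 0.411  0.911 -0.025] z_t [ 0.551 -0.27  -0.79 ] tilt 37.8 leanaz -26.1 xaz 65.7
goal [ 0.53076043 -0.18002523  0.033     ] tool offset [-0.0007  0.0026  0.0088]
```

View pics/w7.png

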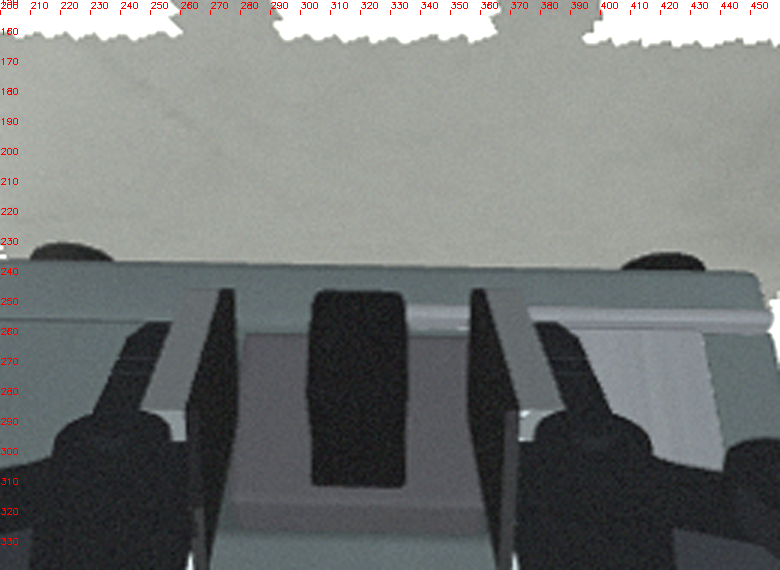

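View pics/top7.png

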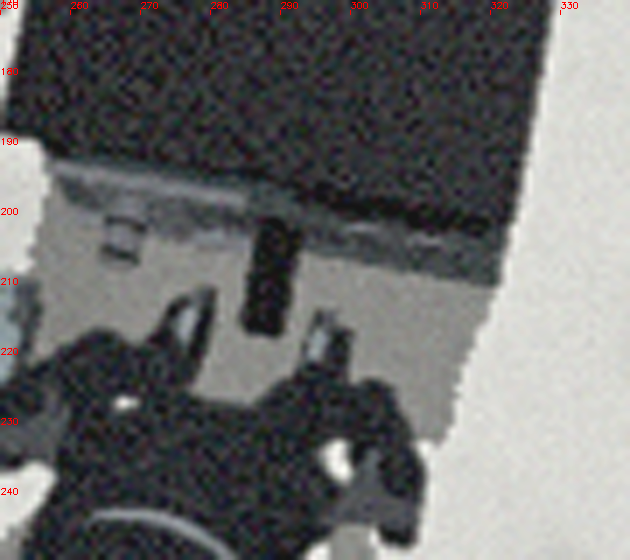

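View pics/sc7.png

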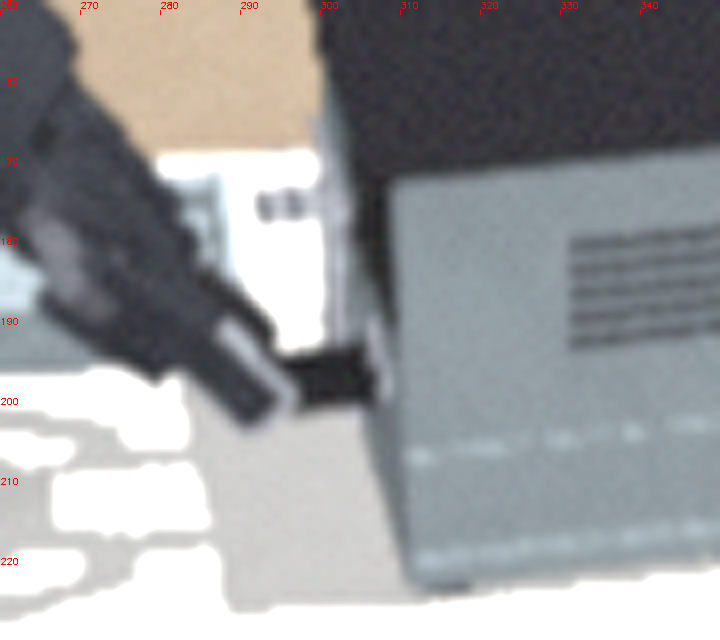

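```bash
python3 - <<'E'
from h import *
rep(LG(-78,0,35))
E
```

```text
t 12.48 p [ 0.5244 -0.1762  0.0412] w 0.0338 F [-0.4  0.4 -0.7] q [-4.58e-01  4.29e-01 -1.13e+00 -6.52e-01  1.00e-03 -4.30e-02]
x_t [ 0.411  0.911 -0.026] z_t [ 0.553 -0.272 -0.787] tilt 38.1 leanaz -26.2 xaz 65.7
goal [ 0.53349893 -0.18125022  0.035     ] tool offset [-0.0006  0.0044  0.0113]
```

>>> carry_out(plan=[{"offset":[0,0.002,0.006],"roll":0,"gripper":40},{"offset":[0,0.002,0.006],"roll":0,"gripper":40},{"offset":[0,0,0],"roll":0,"gripper":40},{"offset":[0,0,0],"roll":0,"gripper":0},{"offset":[0,0,0],"roll":0,"gripper":0},{"offset":[0,0,0],"roll":0,"gripper":0},{"offset":[0,0,0],"roll":0,"gripper":0},{"offset":[0,0,0],"roll":0,"gripper":0}])

```text
clock: 13.15
ee_pos: [0.5346, -0.1811, 0.0351]
ee_rot: [2.476, 0.025, 1.147]
force: [-1.3, 0.7, 4.9]
grip_width: 0.0124
```

```bash
python3 - <<'E'
from h import *
p,M,s=pose();rep(LG(-78,0,35),p-xl*.01,p-xl*.1)
crop('wrist',200,150,460,340,3,'pics/w8.png')
crop('scene',260,150,350,230,8,'pics/sc8.png')
E
```

```text
t 13.15 p [ 0.5346 -0.1811  0.0351] w 0.0124 F [-1.3  0.7  4.9] q [-4.580e-01  4.570e-01 -1.108e+00 -6.600e-01  1.000e-03 -4.300e-02]
x_t [ 0.411  0.911 -0.025] z_t [ 0.555 -0.272 -0.786] tilt 38.2 leanaz -26.1 xaz 65.7
goal [ 0.53349893 -0.18125022  0.035     ] tool offset [-0.0006 -0.0008 -0.0005]
goal [ 0.52545937 -0.17701992  0.03505891] tool offset [-0.     -0.0079 -0.0062]
goal [ 0.44330429 -0.14027018  0.03505891] tool offset [-0.0003 -0.0786 -0.0618]
```

View pics/w8.png

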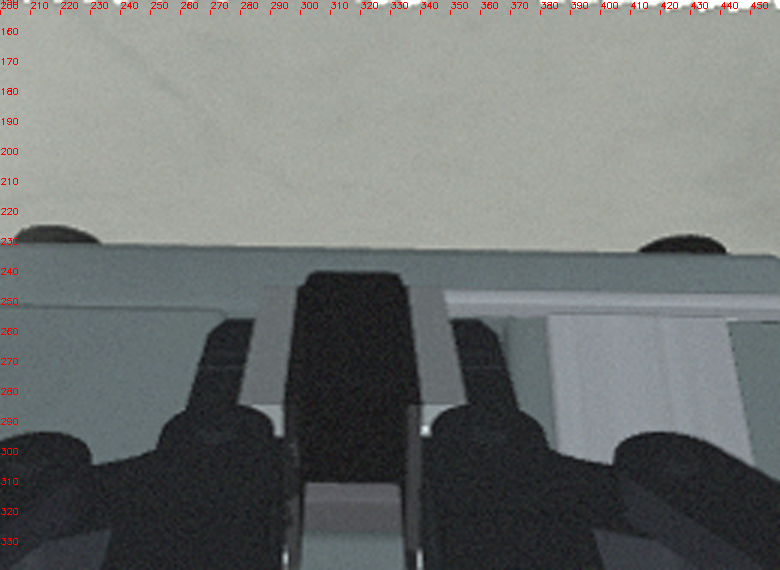

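View pics/sc8.png

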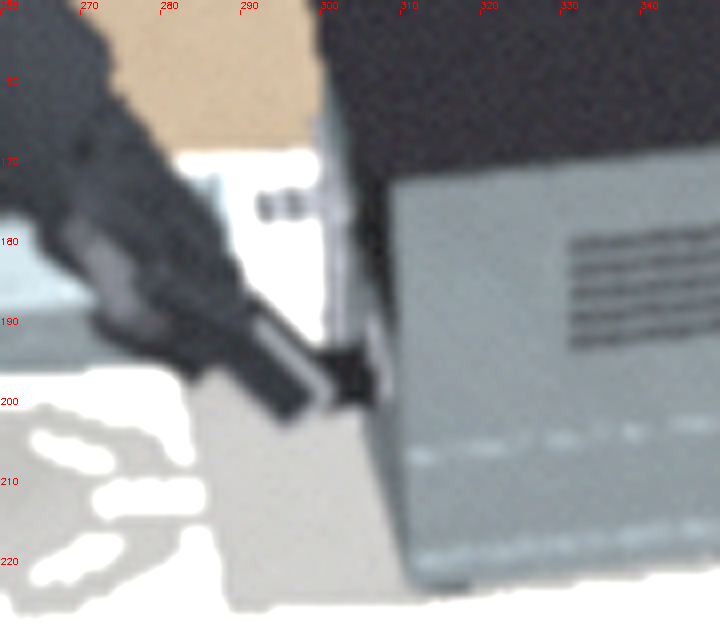

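>>> carry_out(plan=[{"offset":[0,-0.004,-0.0031],"roll":0,"gripper":0},{"offset":[0,-0.0079,-0.0062],"roll":0,"gripper":0},{"offset":[0,-0.0079,-0.0062],"roll":0,"gripper":0},{"offset":[0,-0.0079,-0.0062],"roll":0,"gripper":0},{"offset":[0,-0.0079,-0.0062],"roll":0,"gripper":0},{"offset":[0,-0.0079,-0.0062],"roll":0,"gripper":0},{"offset":[0,0,0],"roll":0,"gripper":0},{"offset":[0,0,0],"roll":0,"gripper":0}])

```text
clock: 13.92
ee_pos: [0.4821, -0.1577, 0.034]
ee_rot: [2.479, 0.026, 1.147]
force: [-3.7, 0.7, 4.9]
grip_width: 0.0127
```

```bash
python3 - <<'E'
from h import *
p,M,s=pose();rep(LG(-78-55,0,35),LG(-78-100,0,35))
crop('wrist',200,150,460,340,3,'pics/w9.png')
E
```

```text
t 13.92 p [ 0.4821 -0.1577  0.034 ] w 0.0127 F [-3.7  0.7  4.9] q [-0.464  0.432 -1.246 -0.77   0.004 -0.047]
x_t [ 0.412  0.911 -0.026] z_t [ 0.552 -0.272 -0.788] tilt 38.0 leanaz -26.2 xaz 65.7
goal [ 0.48329305 -0.15879205  0.035     ] tool offset [-0.0006  0.0018  0.0002]
goal [ 0.44221552 -0.14041718  0.035     ] tool offset [-0.0007 -0.0337 -0.0275]
```

View pics/w9.png

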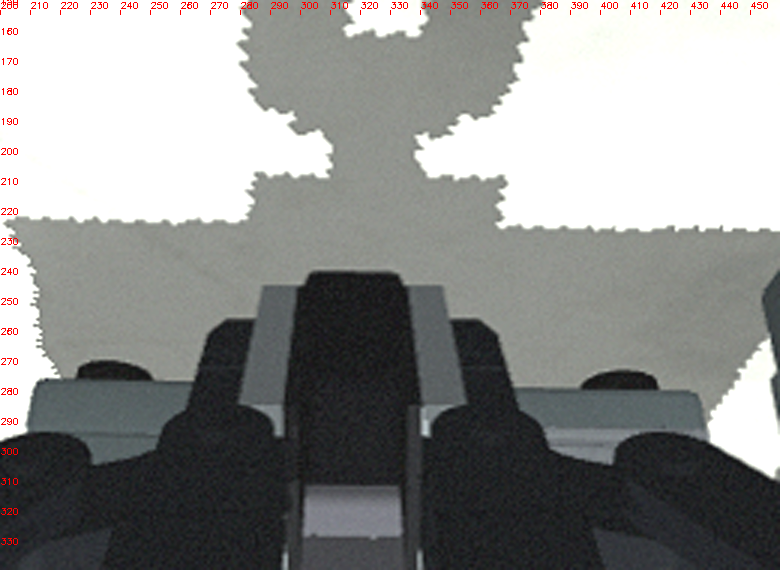

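>>> carry_out(plan=[{"offset":[0,-0.0079,-0.0062],"roll":0,"gripper":0},{"offset":[0,-0.0079,-0.0062],"roll":0,"gripper":0},{"offset":[0,-0.0079,-0.0062],"roll":0,"gripper":0},{"offset":[0,-0.0079,-0.0062],"roll":0,"gripper":0},{"offset":[0,-0.0079,-0.0062],"roll":0,"gripper":0},{"offset":[0,-0.004,-0.0031],"roll":0,"gripper":0},{"offset":[0,0,0],"roll":0,"gripper":0},{"offset":[0,0,0],"roll":0,"gripper":0}])

```text
clock: 14.63
ee_pos: [0.454, -0.1396, 0.0415]
ee_rot: [2.5, 0.028, 1.145]
force: [0.6, -0.6, -0.8]
grip_width: 0.0124
```

```bash
python3 - <<'E'
from h import *
p,M,s=pose();rep()
crop('scene',230,130,350,230,6,'pics/sc10.png')
crop('top',200,160,340,290,5,'pics/top10.png')
E
```

```text
t 14.63 p [ 0.454  -0.1396  0.0415] w 0.0124 F [ 0.6 -0.6 -0.8] q [-0.448  0.37  -1.297 -0.737 -0.009 -0.035]
x_t [ 0.413  0.91  -0.028] z_t [ 0.535 -0.268 -0.801] tilt 36.8 leanaz -26.6 xaz 65.6
```

View pics/sc10.png

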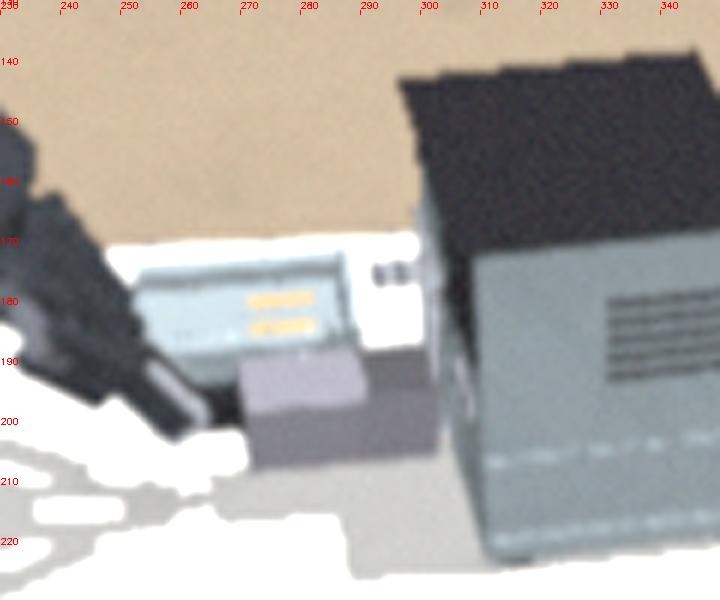

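View pics/top10.png

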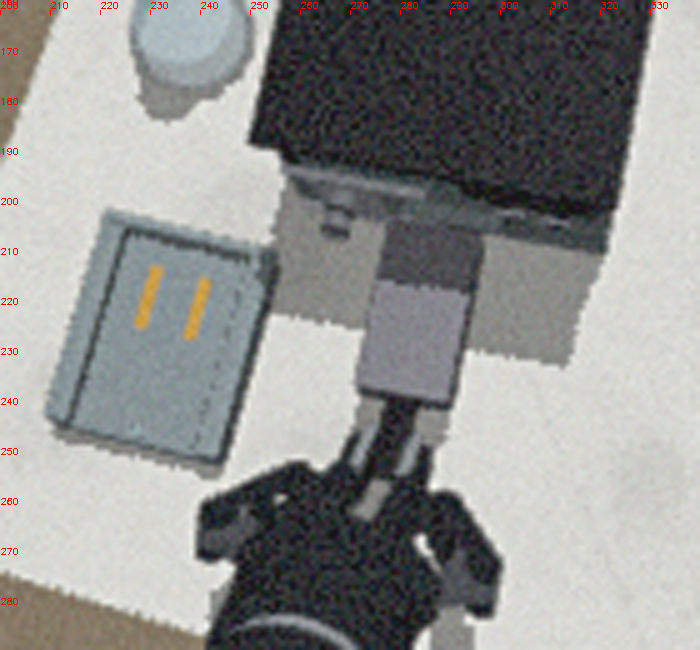

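>>> carry_out(plan=[{"offset":[0,0.006,-0.008],"roll":0,"gripper":0},{"offset":[0,0.006,-0.008],"roll":0,"gripper":0},{"offset":[0,0.006,-0.008],"roll":0,"gripper":0},{"offset":[0,0,-0.008],"roll":0,"gripper":0},{"offset":[0,-0.005,-0.012],"roll":0,"gripper":0},{"offset":[0,-0.005,-0.012],"roll":0,"gripper":0},{"offset":[0,0,0],"roll":0,"gripper":0},{"offset":[0,0,0],"roll":0,"gripper":0}])

```text
clock: 15.4
ee_pos: [0.4315, -0.1278, 0.0921]
ee_rot: [2.5, 0.029, 1.144]
force: [0.2, 0.3, -1.4]
grip_width: 0.0122
```

```bash
python3 - <<'E'
from h import *
p,M,s=pose();rep()
crop('scene',220,110,350,220,6,'pics/sc11.png')
crop('top',200,160,340,290,5,'pics/top11.png')
E
```

```text
t 15.4 p [ 0.4315 -0.1278  0.0921] w 0.0122 F [ 0.2  0.3 -1.4] q [-0.444  0.124 -1.296 -0.491 -0.013 -0.031]
x_t [ 0.413  0.91  -0.029] z_t [ 0.535 -0.268 -0.801] tilt 36.8 leanaz -26.6 xaz 65.6
```

View pics/sc11.png

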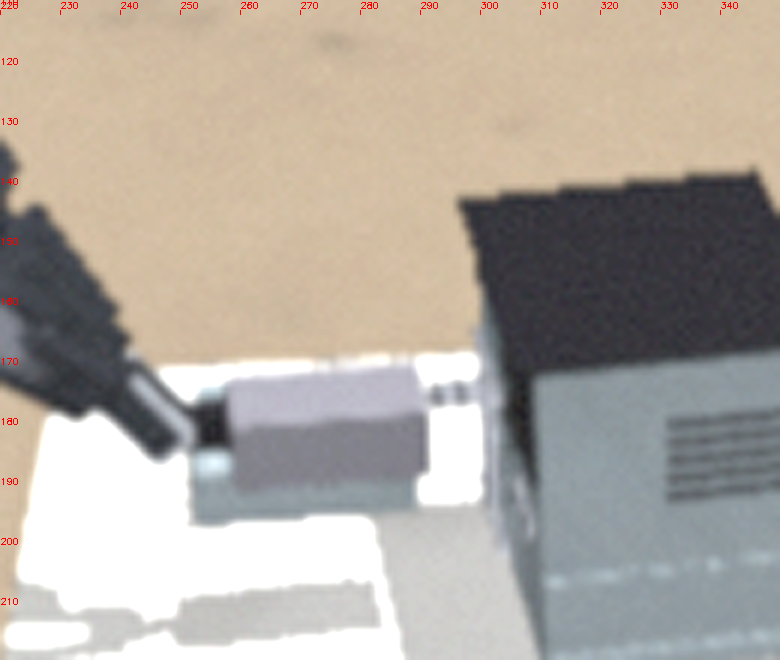

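View pics/top11.png

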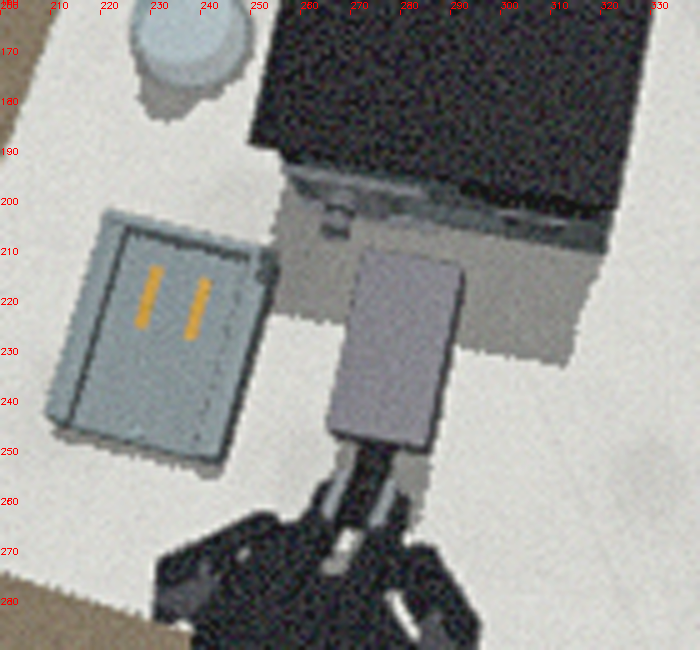

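```bash
python3 - <<'E'
from h import *
p,M,s=pose();rep();t=cams.read_camera('top')
P=onz(t,[(271.5,209.8),(292,213),(285.2,248.5),(265.5,245.8)],.109)
print(P.round(4),[np.linalg.norm(P[i]-P[(i+1)%4]).round(4) for i in range(4)])
e=lambda a,b:np.degrees(np.arctan2(*(b-a)[:2][::-1])).round(2)
print('yaw',e(P[3],P[0]),e(P[2],P[1]));pc=P.mean(0);pc[2]=.077
print('centre',pc,'rel tcp',pc-p, 'expected', xl*.0585)
C=np.array([.5271,-.0484,.020]);cy=np.radians(-26.7);cx=np.array([np.cos(cy),np.sin(cy),0])
g=C+cx*.002+(p-pc);print('goal tcp at rest (meas):',g.round(4)); g2=C+cx*.002-xl*.0585;g2[2]=.035;print('exp',g2)
up=np.array([0,0,.045])
rep(g+up,g)
E
```

```text
t 15.5 p [ 0.4313 -0.1278  0.0914] w 0.0126 F [-0.3 -0.9 -1.2] q [-0.444  0.125 -1.296 -0.491 -0.013 -0.031]
x_t [ 0.413  0.91  -0.029] z_t [ 0.534 -0.268 -0.802] tilt 36.7 leanaz -26.6 xaz 65.6
[[ 0.5293 -0.1483  0.109 ]
 [ 0.5125 -0.1893  0.109 ]
 [ 0.4423 -0.159   0.109 ]
 [ 0.4572 -0.1202  0.109 ]] [np.float64(0.0443), np.float64(0.0765), np.float64(0.0416), np.float64(0.0774)]
yaw -21.29 -23.33
centre [ 0.48530954 -0.15420033  0.077     ] rel tcp [ 0.05399047 -0.02642522 -0.01437682] expected [ 0.0534008  -0.02388733  0.        ]
goal tcp at rest (meas): [ 0.4749 -0.0229  0.0344]
exp [ 0.47548594 -0.02541131  0.035     ]
t 15.55 p [ 0.4312 -0.1277  0.0912] w 0.0127 F [-0.3 -0.1 -1.4] q [-0.444  0.126 -1.296 -0.491 -0.013 -0.031]
x_t [ 0.413  0.91  -0.029] z_t [ 0.534 -0.268 -0.802] tilt 36.7 leanaz -26.6 xaz 65.6
goal [ 0.47489628 -0.02287342  0.07937682] tool offset [ 0.1138 -0.008   0.0047]
goal [ 0.47489628 -0.02287342  0.03437682] tool offset [ 0.1151 -0.0348  0.0408]
```

>>> carry_out(plan=[{"offset":[0,0.007,-0.01],"roll":0,"gripper":0},{"offset":[0,0.007,-0.01],"roll":0,"gripper":0},{"offset":[0.01,0,0],"roll":0,"gripper":0},{"offset":[0.025,0,0],"roll":0,"gripper":0},{"offset":[0.025,0,0],"roll":0,"gripper":0},{"offset":[0.025,0,0],"roll":0,"gripper":0},{"offset":[0.025,0,0],"roll":0,"gripper":0},{"offset":[0,0,0],"roll":0,"gripper":0}])

```text
clock: 16.22
ee_pos: [0.4787, -0.0231, 0.1127]
ee_rot: [2.502, 0.027, 1.151]
force: [-0.2, -0.5, -0.6]
grip_width: 0.0122
```

```bash
python3 - <<'E'
from h import *
g=np.array([.4752,-.024,.0344])
rep(g+[0,0,.03],g)
crop('scene',220,90,350,220,5,'pics/sc12.png')
crop('top',190,160,310,290,5,'pics/top12.png')
E
```

```text
t 16.22 p [ 0.4787 -0.0231  0.1127] w 0.0122 F [-0.2 -0.5 -0.6] q [-0.054  0.119 -1.152 -0.301 -0.236  0.284]
x_t [ 0.407  0.913 -0.027] z_t [ 0.536 -0.263 -0.802] tilt 36.7 leanaz -26.1 xaz 65.9
goal [ 0.4752 -0.024   0.0644] tool offset [-0.001  -0.0311  0.0371]
goal [ 0.4752 -0.024   0.0344] tool offset [-0.0001 -0.049   0.0611]
```

View pics/sc12.png

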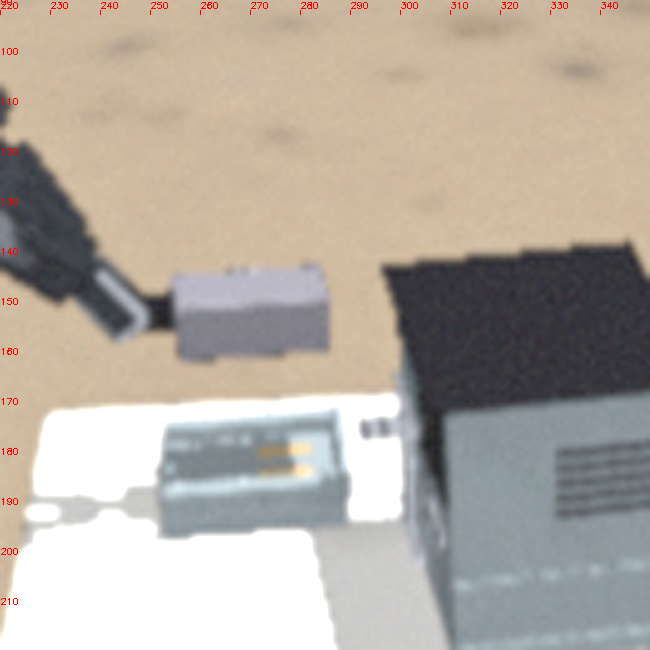

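View pics/top12.png

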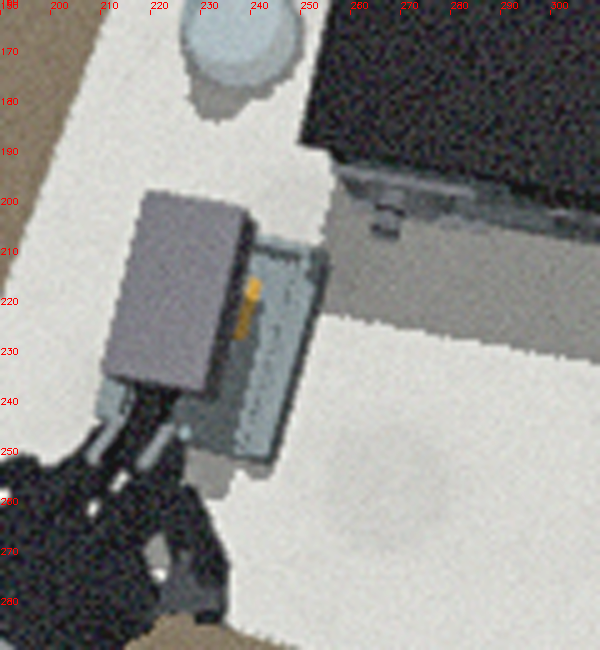

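>>> carry_out(plan=[{"offset":[0,-0.008,0.01],"roll":0,"gripper":0},{"offset":[0,-0.008,0.01],"roll":0,"gripper":0},{"offset":[0,-0.008,0.01],"roll":0,"gripper":0},{"offset":[0,-0.008,0.01],"roll":0,"gripper":0},{"offset":[0,-0.006,0.007],"roll":0,"gripper":0},{"offset":[0,0,0],"roll":0,"gripper":0},{"offset":[0,0,0],"roll":0,"gripper":0},{"offset":[0,0,0],"roll":0,"gripper":0}])

```text
clock: 16.98
ee_pos: [0.4735, -0.0281, 0.0528]
ee_rot: [2.502, 0.029, 1.143]
force: [0.3, -0.4, -1.7]
grip_width: 0.0122
```

```bash
python3 - <<'E'
from h import *
g=np.array([.4752,-.024,.0344])
rep(g+[0,0,.015],g)
crop('scene',220,120,350,220,5,'pics/sc13.png')
crop('top',190,180,290,280,6,'pics/top13.png')
E
```

```text
t 16.98 p [ 0.4735 -0.0281  0.0528] w 0.0122 F [ 0.3 -0.4 -1.7] q [-0.065  0.323 -1.229 -0.582 -0.236  0.28 ]
x_t [ 0.415  0.91  -0.029] z_t [ 0.534 -0.269 -0.802] tilt 36.7 leanaz -26.7 xaz 65.5
goal [ 0.4752 -0.024   0.0494] tool offset [ 0.0045 -0.0021  0.0025]
goal [ 0.4752 -0.024   0.0344] tool offset [ 0.0049 -0.011   0.0146]
```

View pics/sc13.png

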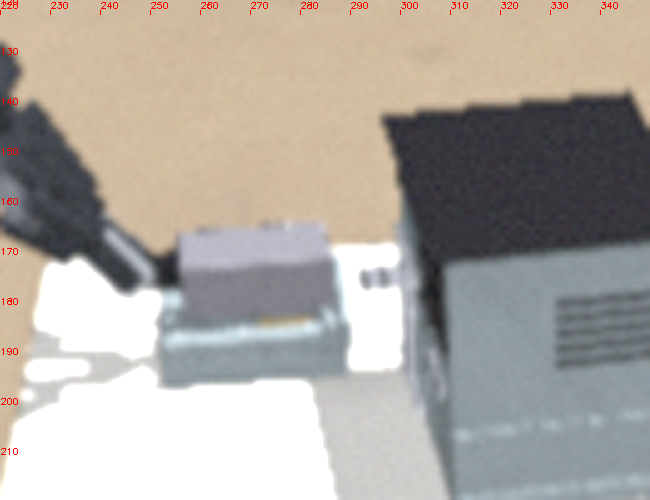

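View pics/top13.png

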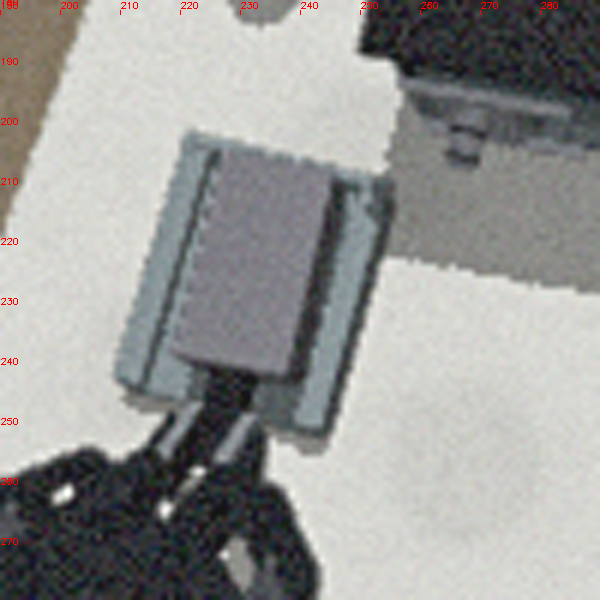

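```bash
python3 - <<'E'
from h import *
t=cams.read_camera('top');rep()
P=onz(t,[(227,204.8),(245.5,208.8),(239.2,243.7),(218.7,238.5)],.070)
C=onz(t,[(221.5,202),(255.5,210.5),(244.5,252.5),(209.5,243.5)],.03).mean(0)
cy=np.radians(-26.7);cx=np.array([np.cos(cy),np.sin(cy),0]);cyv=np.array([-cx[1],cx[0],0])
d=P.mean(0)-C;print('pack in cradle x,y',d@cx,d@cyv)
for q in P: print(((q-C)@cx).round(4),((q-C)@cyv).round(4))
# cradle shift in tool
p,M,s=pose();print((M.T@cyv).round(3),(M.T@cx).round(3),M.T@[0,0,-1])
E
```

```text
t 17.13 p [ 0.4743 -0.0276  0.0535] w 0.0127 F [ 0.5 -0.1 -0.9] q [-0.064  0.322 -1.228 -0.583 -0.236  0.28 ]
x_t [ 0.414  0.91  -0.028] z_t [ 0.536 -0.268 -0.801] tilt 36.8 leanaz -26.6 xaz 65.5
pack in cradle x,y 0.0026189772310375504 -0.006951287908635029
0.041 0.0171
0.0419 -0.0256
-0.0365 -0.0331
-0.036 0.0138
[0.999 0.048 0.001] [-0.039  0.8    0.599] [ 0.02798714 -0.59829504  0.80078697]
```

>>> carry_out(plan=[{"offset":[0.006,0,0],"roll":0,"gripper":0},{"offset":[0,-0.003,0.004],"roll":0,"gripper":0},{"offset":[0,-0.003,0.004],"roll":0,"gripper":0},{"offset":[0,-0.003,0.004],"roll":0,"gripper":0},{"offset":[0,0,0],"roll":0,"gripper":0},{"offset":[0,0,0],"roll":0,"gripper":0},{"offset":[0,0,0],"roll":0,"gripper":0},{"offset":[0,0,0],"roll":0,"gripper":0}])

```text
clock: 17.8
ee_pos: [0.4762, -0.0221, 0.0376]
ee_rot: [2.501, 0.028, 1.145]
force: [0.4, 0.4, 0.3]
grip_width: 0.0124
```

```bash
python3 - <<'E'
from h import *
rep()
crop('scene',220,140,330,220,6,'pics/sc14.png')
crop('top',190,180,290,280,6,'pics/top14.png')
E
```

```text
t 17.8 p [ 0.4762 -0.0221  0.0376] w 0.0124 F [0.4 0.4 0.3] q [-0.046  0.385 -1.232 -0.644 -0.245  0.294]
x_t [ 0.413  0.91  -0.028] z_t [ 0.535 -0.268 -0.802] tilt 36.7 leanaz -26.6 xaz 65.6
```

View pics/sc14.png

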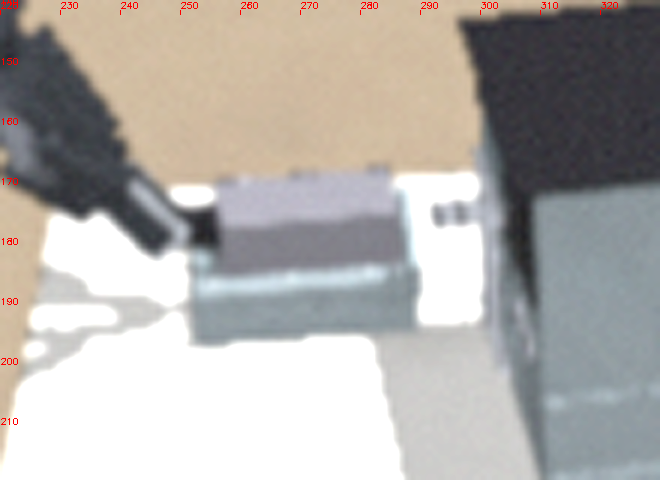

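View pics/top14.png

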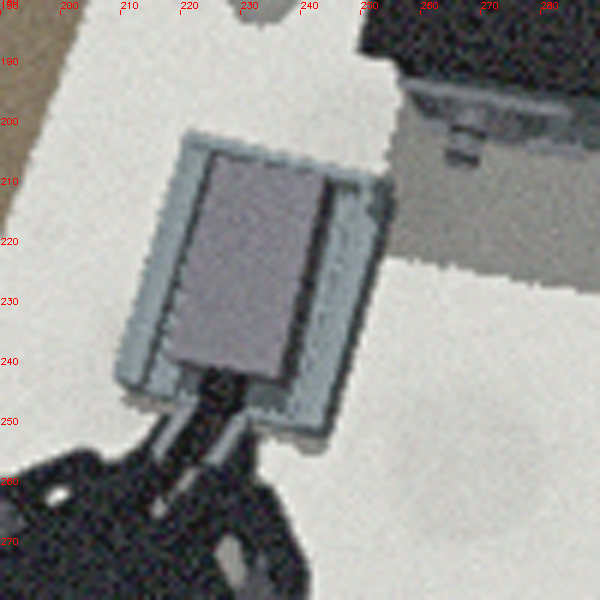

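```bash
python3 - <<'E'
from h import *
t=cams.read_camera('top');rep()
C=onz(t,[(221.5,202),(255.5,210.5),(244.5,252.5),(209.5,243.5)],.03).mean(0)
cy=np.radians(-26.7);cx=np.array([np.cos(cy),np.sin(cy),0]);cyv=np.array([-cx[1],cx[0],0])
P=onz(t,[(225,205),(244.5,209.8),(238,243.5),(217.5,239)],.0555)
for q in list(P)+[P.mean(0)]: print(((q-C)@cx).round(4),((q-C)@cyv).round(4))
# guides inner/outer check
for uv in ((225.5,206),(214,246),(209.5,243.5),(244.5,252.5)): 
    q=onz(t,[uv],.03)[0];print('g',((q-C)@cx).round(4),((q-C)@cyv).round(4))
E
```

```text
t 17.95 p [ 0.476  -0.0223  0.0376] w 0.0128 F [ 0.5  0.4 -0.2] q [-0.047  0.384 -1.232 -0.644 -0.245  0.294]
x_t [ 0.413  0.91  -0.029] z_t [ 0.535 -0.268 -0.802] tilt 36.7 leanaz -26.6 xaz 65.6
0.0417 0.0252
0.0414 -0.021
-0.0358 -0.0275
-0.0368 0.0198
0.0026 -0.0009
g 0.0435 0.0302
g -0.0526 0.0297
g -0.0495 0.0413
g -0.0506 -0.0423
```

>>> carry_out(plan=[{"offset":[0,-0.0006,0.0008],"roll":0,"gripper":0},{"offset":[0,-0.0006,0.0008],"roll":0,"gripper":0},{"offset":[0,-0.0006,0.0008],"roll":0,"gripper":0},{"offset":[0,0,0],"roll":0,"gripper":0},{"offset":[0,0,0],"roll":0,"gripper":0},{"offset":[0,0,0],"roll":0,"gripper":0},{"offset":[0,0,0],"roll":0,"gripper":0},{"offset":[0,0,0],"roll":0,"gripper":0}])

```text
clock: 18.62
ee_pos: [0.4757, -0.0224, 0.0348]
ee_rot: [2.501, 0.029, 1.144]
force: [-4.1, 1.7, 7.1]
grip_width: 0.0127
```

```bash
python3 - <<'E'
from h import *
rep()
E
```

```text
t 18.62 p [ 0.4757 -0.0224  0.0348] w 0.0127 F [-4.1  1.7  7.1] q [-0.047  0.396 -1.236 -0.659 -0.246  0.294]
x_t [ 0.414  0.91  -0.029] z_t [ 0.535 -0.268 -0.801] tilt 36.7 leanaz -26.6 xaz 65.6
```

>>> carry_out(plan=[{"offset":[0,0,0],"roll":0,"gripper":20},{"offset":[0,0,0],"roll":0,"gripper":30},{"offset":[0,0,0],"roll":0,"gripper":40},{"offset":[0,0,0],"roll":0,"gripper":40},{"offset":[0,0,0],"roll":0,"gripper":40},{"offset":[0,0,0],"roll":0,"gripper":40},{"offset":[0,0,0],"roll":0,"gripper":40},{"offset":[0,0,0],"roll":0,"gripper":40}])

```text
clock: 19.28
ee_pos: [0.4759, -0.0223, 0.0345]
ee_rot: [2.502, 0.029, 1.144]
force: [0.0, 0.4, 0.6]
grip_width: 0.0343
```

```bash
python3 - <<'E'
from h import *
rep()
crop('scene',220,140,330,220,6,'pics/sc15.png')
crop('wrist',200,150,460,340,3,'pics/w15.png')
E
```

```text
t 19.28 p [ 0.4759 -0.0223  0.0345] w 0.0343 F [0.  0.4 0.6] q [-0.047  0.396 -1.235 -0.659 -0.245  0.294]
x_t [ 0.413  0.91  -0.029] z_t [ 0.534 -0.268 -0.802] tilt 36.7 leanaz -26.6 xaz 65.6
```

View pics/sc15.png

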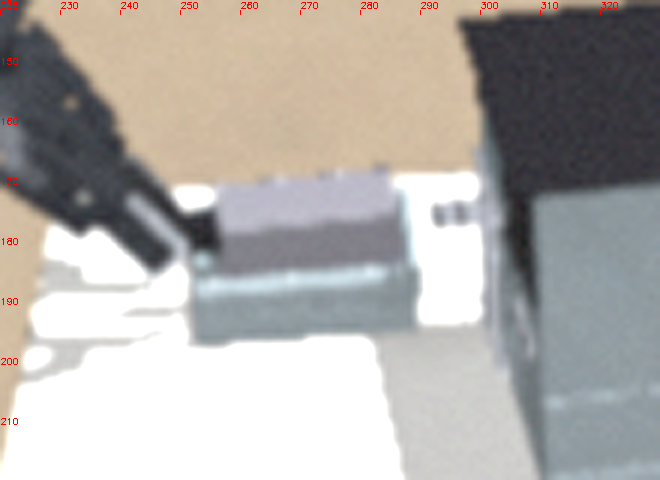

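View pics/w15.png

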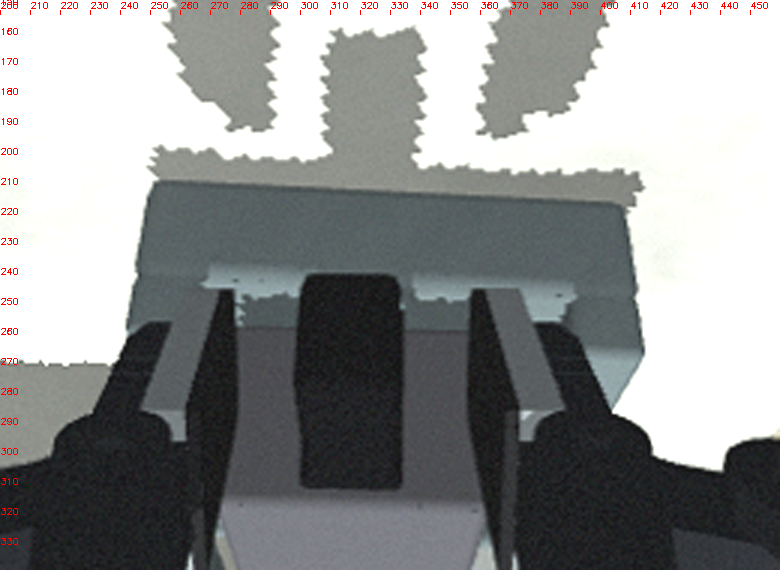

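>>> carry_out(plan=[{"offset":[0,0.003,-0.006],"roll":0,"gripper":40},{"offset":[0,0.007,-0.012],"roll":0,"gripper":40},{"offset":[0,0.009,-0.015],"roll":0,"gripper":40},{"offset":[0,0.01,-0.02],"roll":0,"gripper":40},{"offset":[0,0.01,-0.02],"roll":0,"gripper":40},{"offset":[0,0.01,-0.02],"roll":0,"gripper":40},{"offset":[0,0.01,-0.02],"roll":0,"gripper":40},{"offset":[0,0,0],"roll":0,"gripper":40}])

```text
clock: 20.05
ee_pos: [0.461, -0.0104, 0.1648]
ee_rot: [2.495, 0.026, 1.145]
force: [1.4, -0.4, -0.7]
grip_width: 0.0342
```

>>> carry_out(plan=[{"offset":[0,0,-0.02],"roll":0,"gripper":40},{"offset":[0,0,-0.02],"roll":0,"gripper":40},{"offset":[0,0,-0.02],"roll":0,"gripper":40},{"offset":[0,0,-0.02],"roll":0,"gripper":40},{"offset":[0,0,0],"roll":0,"gripper":40},{"offset":[0,0,0],"roll":0,"gripper":40},{"offset":[0,0,0],"roll":0,"gripper":40},{"offset":[0,0,0],"roll":0,"gripper":40}])

```text
clock: 20.72
ee_pos: [0.416, 0.0105, 0.2231]
ee_rot: [2.503, 0.029, 1.144]
force: [-0.3, 0.6, -0.2]
grip_width: 0.0341
```

```bash
python3 - <<'E'
from h import *
rep()
crop('scene',220,120,420,270,4,'pics/sc16.png')
crop('top',190,130,420,270,3,'pics/top16.png')
crop('top',190,180,290,280,6,'pics/top16b.png')
E
```

```text
t 20.72 p [0.416  0.0105 0.2231] w 0.0341 F [-0.3  0.6 -0.2] q [ 0.071 -0.264 -1.051  0.215 -0.31   0.397]
x_t [ 0.414  0.91  -0.029] z_t [ 0.533 -0.268 -0.803] tilt 36.6 leanaz -26.7 xaz 65.6
```

View pics/sc16.png

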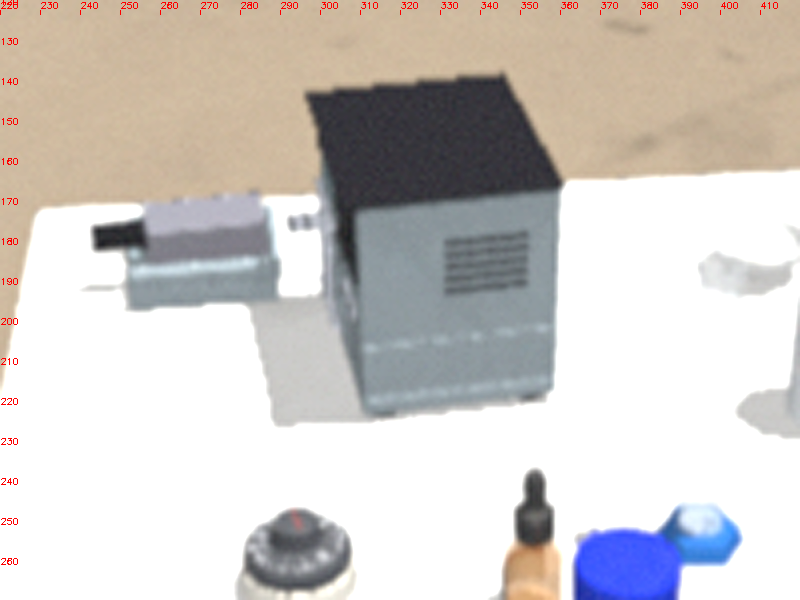

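View pics/top16b.png

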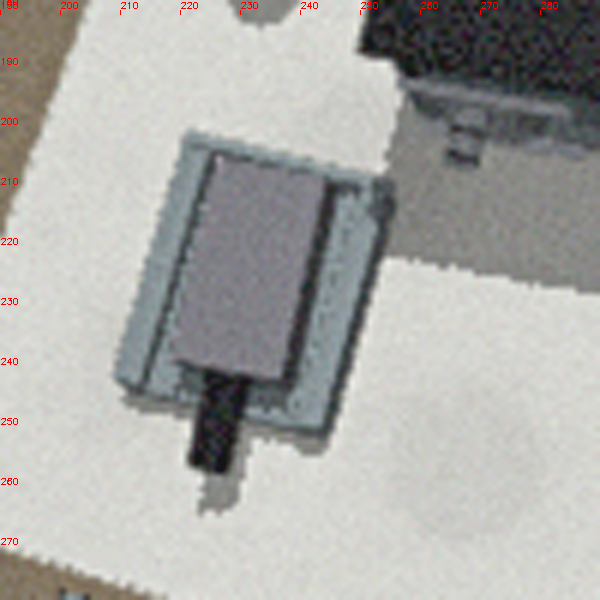

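View pics/top16.png

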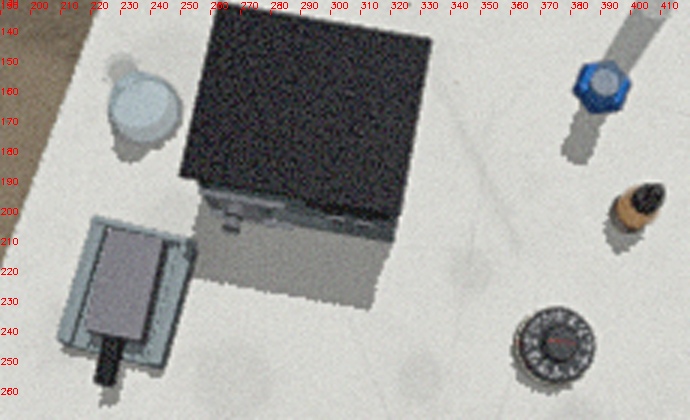

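```bash
python3 - <<'E'
from h import *
t=cams.read_camera('top')
s=crop('scene',235,155,305,205,11,'pics/sc17.png')
C=onz(t,[(221.5,202),(255.5,210.5),(244.5,252.5),(209.5,243.5)],.03).mean(0)
cy=np.radians(-26.7);cx=np.array([np.cos(cy),np.sin(cy),0]);cyv=np.array([-cx[1],cx[0],0])
P=onz(t,[(225.3,205),(244.5,209.8),(238,243.3),(217.8,239)],.052)
for q in list(P)+[P.mean(0)]: print(((q-C)@cx).round(4),((q-C)@cyv).round(4))
print('pred scene of top rect at z=.052',proj(s,P).round(1).tolist())
E
```

```text
0.0424 0.0255
0.0419 -0.0202
-0.0352 -0.0266
-0.0365 0.0201
0.0032 -0.0003
pred scene of top rect at z=.052 [[284.1, 167.0], [285.0, 175.1], [255.9, 178.6], [255.1, 170.2]]
```

View pics/sc17.png

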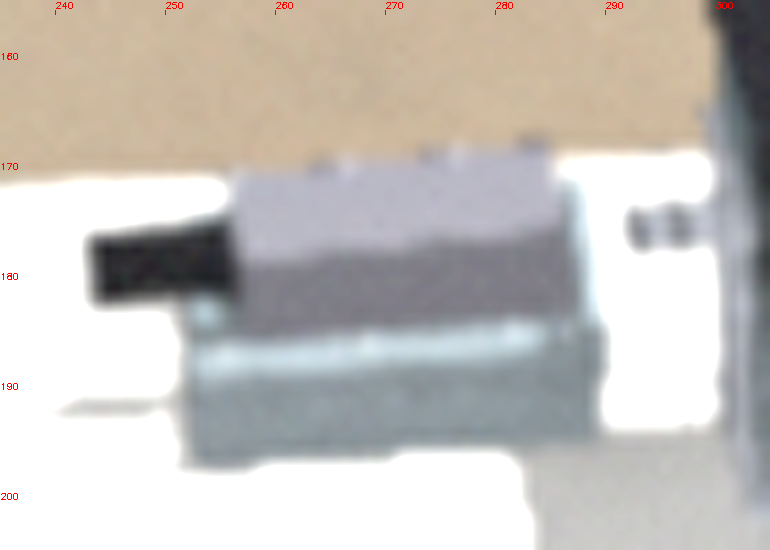

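```bash
python3 - <<'E'
from h import *
print(robot.hand_in());rep()
E
```

```text
the job is handed in; nothing more can be done
None
the job is handed in; nothing more can be done
```

The catch is slid clear, and the pack was drawn out by its grip and set down on the cradle. I then released it, backed the arm off and handed the job in at about 21 s; it reports no verdict.

- **Leaning the tool:** the moves have no tilt command. I got the lean of about 38° by pushing the arm against its reach limit in free space. Near the inner reach limit during the pull-out it fell to about 37°.
- **Catch:** I pushed the knob left with the shut fingers. The camera images showed the plate well clear of the bay.
- **Pack on the cradle:** it was lowered until it touched, at about 7 N, before I opened the fingers. By the top camera, its centre is about 3 mm rearward of the cradle's centre and within 1 mm sideways. It is turned about 3–4° from the cradle's length. The grip sticks out over the open front edge.
- **Flatness:** the scene camera's view of the pack's top matched a level top at 52 mm to within about 1.5 px, roughly 4 mm at worst. That is a rough check, but there was no sign of it resting on the stop or a guide.
- **Surroundings:** the timer, dropper, flask and cylinder look unmoved in the last pictures, and the robot was clear of everything with no contact force showing.
- **Disagreements:** the wrist camera put the logger and its parts up to 12 mm from the top camera's positions. I relied on the top camera and on how the gripper sat relative to the part. The catch also seemed to start about 4 mm left of its 0 position. On the first lowering the pack was about 7 mm off to the right, and I corrected that before the final set-down.

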